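# Gauge the middle well of a heating block: go, then no-go

## Robot

A 6-joint arm with a two-finger parallel gripper is mounted at the origin on the work surface. World frame = base frame: x ahead of the robot, y to its left, z up, the work surface at z = 0. Lengths are in mm, angles in rad, forces in N, time in s.
With the tool pointing down it reaches from about 325 to 850 mm from the base axis. Payload 4.4 kg.
Tool frame: the origin (TCP) lies between the finger pads; the fingertips stand 11 mm ahead of it and the grasp point (between the pads) lies 8 mm behind it; y points along the fingers, x is the direction in which the jaws open and shut, and the axes are right-handed (so a half turn about y gives the same grasp; the last joint's range is limited). The gripper opens to 94 mm and grips with 3 to 60 N. Pads are 16 mm wide; open, the fingers measure 119 mm over their backs; the gripper's body (75 mm by 177 mm) begins 78 mm behind the grasp point.
Start: joints at [-0.15, 0.207, 1.542, -0, 1.393, -0.15], TCP at [575.002, -0.012, 216.447] pointing down, gripper open.
Joint ranges: [-2.73, 2.73], [-0.86, 2.22], [0.23, 2.46], [-1.11, 4.25], [0.08, 2.63], [-2.82, 2.82]. Speed limits (rad/s): [2.79, 2.79, 3.14, 3.14, 3.14, 3.14].

## Interface

Orientations are given as a unit quaternion [x, y, z, w].
In Python, from workcell import * gives the robot as it stands.
- The arm moves only by the tool carry_out, never from a script. Its argument "deltas" is one flat list of numbers, 4 for each row, row after row: the shift along the tool's x, y, z in mm, then the turn about the tool's y in degrees. A call has 1 to 10 rows; each row is the pose to reach, as a shift and turn from the pose measured when the call began, along the tool's axes at that moment; what a row does not reach only later rows make up. A row lasts 1/8 s, in which the tool goes at most 62.5 mm and 10.7 degrees, less where a joint would pass 70% of its speed; a pose out of reach is approached as far as the arm can. A call with a gripper value outside its range is refused whole. "fingers" is the closure, from 0 (fully open) to 1 (shut), set as the call begins (left out, the last holds). The fingers move at their own pace and stop on an object; the grip force is fixed at half the most. Time passes only in rows, so rows that repeat a pose let the fingers close. It gives the time, the measured TCP pose, the force and the opening at its end, in the units of the state.
- get_obs(): the state, without advancing time (a new reading comes with each control period).
- read_camera(name): name is "scene" or "side" or "wrist"; returns the picture (480x640x3 uint8, red, green, blue); there is no depth.
- camera_params(name): a dict with "mtx" (3x3 intrinsics, pixels), "dist" ([k1, k2, p1, p2, k3] as OpenCV has them; the pictures are not rectified), "T" (4x4, takes a point from camera to world coordinates). Camera axes: x right, y up, looking along -z (the intrinsics and any distortion apply to the point x, -y, -z); pixel columns grow to the right and rows downward; lengths in mm; the calibration is good to about 2 mm. A picture is of the moment at which its call begins: read the wrist's pose just before it. camera_params takes no time and is no camera call; for the wrist camera it gives the pose at the moment of the call.
- job_done(): hands the job in, once; it reports no verdict.
Trained networks look in the newest picture that a camera, given by its name, has taken for a name from the list of things; names that differ only in an ending like _2 or _b are one class to them, and where a whole thing is asked for, a point or a joint stands for the part that bears it (a point fixed in the world has none). Each returns a list of dicts, best first, with "p" (0 to 1); they miss things now and then, are a little off and sometimes report something else, mostly with a low value. They report only what shows in the picture. A call takes as long as a camera call. They do not tell look-alikes from the thing itself.
- recognise(target, camera): "position" ([row, column] in pixels, amid what is visible of it).
- place_of(target, camera): "position" ([row, column] in pixels: a listed point, or the origin of a listed thing).
The state is a dict: "time_s": time; "q": joint angles; "qvel": joint speeds; "joint_efforts": joint torques, N m; "eef_pos": TCP position; "eef_rot": TCP orientation; "contact_force": force on the tool from outside, world axes, zero at the start; "moment": the same for the moment, N m; "width": finger opening in mm.
Only numpy, scipy, OpenCV 4.12 (cv2) and the standard library are available. Lean on these libraries where they do the work, as an engineer would, in place of code of your own. Each camera call takes 0.05 s, during which the arm holds its last target.

## Task

Check the middle well of the aluminium heating block with the double-ended plug gauge lying in the grey cradle: push its long, slim go end fully home until the handle stops on the block, then draw it out, turn the gauge round and press the short, thick no-go end squarely and gently against the mouth of the same well for about a second to confirm that it will not enter. Then lay the gauge back in the cradle as it was (either way round) and let go. Never force the gauge, and leave the jar, the bottle and the tray where they stand.

Things in the scene. Friction and masses are not known exactly. Their poses are not given: they have to be found in the camera images.
- gauge_mid (a point): centre of the plug gauge, a loose steel tool of about 0.22 kg, half-way along and half-way through its dark, ribbed, square handle (26 x 26 mm, 68 mm long along the gauge's axis). Its x axis runs along the gauge towards the go end; y and z are square to the handle's flats. At the start the gauge lies level in the cradle with z up
- go_tip (a point): centre of the end face of the go end: a bright steel cylinder 18.5 mm in diameter that sticks 30 mm out of the handle (its rim is chamfered 1.5 mm); 64 mm from gauge_mid. When it is fully home the handle's end face rests on the block's face
- nogo_tip (a point): centre of the end face of the no-go end: a bright steel cylinder 23 mm in diameter that sticks 14 mm out of the other end of the handle; 48 mm from gauge_mid. It is larger than the well and must not enter
- bore (a point): centre of the mouth of the block's middle well, on the block's sloping flat face. The well is 20 mm in diameter (mouth chamfered 1 mm) and 40 mm deep. z points out of the well, square to the face and along the well's axis, rising 25 degrees above level; x points down the face, y is level. A small 11 mm well lies 34 mm to either side along y
- block: the plain aluminium heating block with three wells in a row, 56 mm (x, along the slope of the face) by 112 mm (y) by 50 mm deep (z, out of the face); its origin is the centre of its back, 50 mm behind the mouth of the middle well. Fixed and rigid on a low grey and dark steel rest of 130 x 150 mm, which does not move
- seat (a point): where gauge_mid lies when the gauge is in the cradle, 39 mm above the bench. x is along the cradle (the gauge's axis), y across it, z up. The grey cradle is fixed, 100 x 70 mm and 8 mm thick, with two saddles 9 mm thick centred 27.5 mm either side of the middle along x; the handle rests on them (26 mm above the bench), between cheeks 28 mm apart that rise 10 mm above the saddles. Between the saddles there is 46 mm for the fingers beside the handle, free down to the 8 mm base
- jar: white plastic jar, 80 mm in diameter and 120 mm tall, standing on the bench; origin at the centre of its underside. Leave alone
- reagent: glass bottle with a blue cap, 60 mm in diameter and 120 mm tall, standing on the bench; origin at the centre of its underside. Leave alone
- tray: shallow yellow tray 120 x 90 x 25 mm on the bench; origin at the centre of its underside. Leave alone
- gauge: the whole plug gauge; its origin and axes are those of gauge_mid
There are look-alikes about, which are no part of the job. What is shaped like the gauge but orange or red is not meant. Several things look just like the part that bears bore: the one meant starts farthest from the robot's base.

How it is judged:
By the outcome, as a careful person would: the job done as asked, in the order asked, and still so for the second after the job is handed in, with the robot touching nothing.
It also fails if it takes over 67 s, if anything falls off the work surface, if the arm or the gripper's body presses on something with over 40 N, if the wrist force passes 120 N, or if a joint passes its speed limit or range.

## Working session

There is one attempt and no reset: what is moved stays moved. The work goes in short steps, Python scripts to look and compute and a tool call to move; the robot and the scene stay as the last step left them, time stands still between calls to the robot, and variables do not carry over. Pictures are saved under pics/ and viewed, and the job is handed in when it is done.

Besides the shell and the picture viewer there is one more tool, called after "Emit:" by a JSON object that holds its "method" and its "body", one argument or row to a line. carry_out: Moves the arm, as the interface text tells. Its arguments: {"type":"object","properties":{"deltas":{"type":"array","items":{"type":"number"}},"fingers":{"type":"number"}},"required":["deltas"]}

```bash
ls; mkdir -p pics; python3 - <<'E'
from workcell import *
import cv2
o=get_obs()
print(o)
for c in ["scene","side","wrist"]:
    im=read_camera(c); cv2.imwrite(f"pics/{c}0.png",im[:,:,::-1])
    p=camera_params(c); print(c,p)
    for t in ["gauge","gauge_mid","go_tip","nogo_tip","bore","block","seat"]:
        print(t,[( [round(v) for v in d['position']],round(d['p'],2)) for d in place_of(t,c)])
E
```

```text
pics
{'time_s': 0.0, 'q': array([-1.50502577e-01,  2.07421268e-01,  1.54295621e+00,  5.16516900e-05,
        1.39345736e+00, -1.50518821e-01]), 'qvel': array([ 2.17156176e-04, -5.86915100e-04,  1.50740697e-03,  5.18466815e-05,
        2.75724783e-04, -2.34343196e-03]), 'joint_efforts': array([-8.39226868e-05, -3.70882022e+01, -2.81415099e+01,  6.96549774e-02,
        3.60915181e-02, -1.71865345e-04]), 'eef_pos': array([5.74226788e+02, 1.21472798e-01, 2.15288980e+02]), 'eef_rot': array([-0.7069697 ,  0.00077857,  0.00078357,  0.70724297]), 'contact_force': array([-0.60072856,  0.43542166,  0.25119373]), 'moment': array([-0.0049561 ,  0.00840685, -0.01269296]), 'width': 94.23717713492033}
scene {'mtx': array([[610.64429082,   0.        , 322.83068751],
       [  0.        , 610.64429082, 239.58902472],
       [  0.        ,   0.        ,   1.        ]]), 'dist': array([0.00097433, 0.        , 0.        , 0.        , 0.        ]), 'T': array([[-7.45267958e-01, -5.03346311e-01,  4.37284990e-01,
         1.12532238e+03],
       [ 6.66539660e-01, -5.79470705e-01,  4.68976101e-01,
         
[... 1666 characters left out ...]
,   1.        ]]), 'dist': array([-0.00911216,  0.        ,  0.        ,  0.        ,  0.        ]), 'T': array([[ 9.99999924e-01, -3.87441172e-04, -4.84992593e-05,
         5.74421751e+02],
       [ 3.85058240e-04,  9.57918115e-01,  2.87041350e-01,
         8.42803634e+01],
       [-6.47533182e-05, -2.87041347e-01,  9.57918191e-01,
         3.84290270e+02],
       [ 0.00000000e+00,  0.00000000e+00,  0.00000000e+00,
         1.00000000e+00]])}
gauge [([392, 216], 0.78), ([340, 375], 0.78)]
gauge_mid [([342, 375], 0.64), ([393, 216], 0.56)]
go_tip [([319, 320], 0.7)]
nogo_tip [([362, 411], 0.97), ([365, 182], 0.61)]
bore [([86, 241], 0.86)]
block [([90, 191], 0.59), ([91, 241], 0.59)]
seat []
```

View pics/scene0.png

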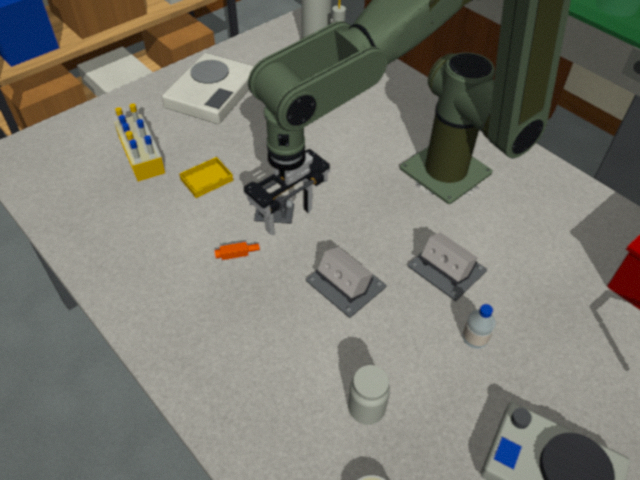

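View pics/side0.png

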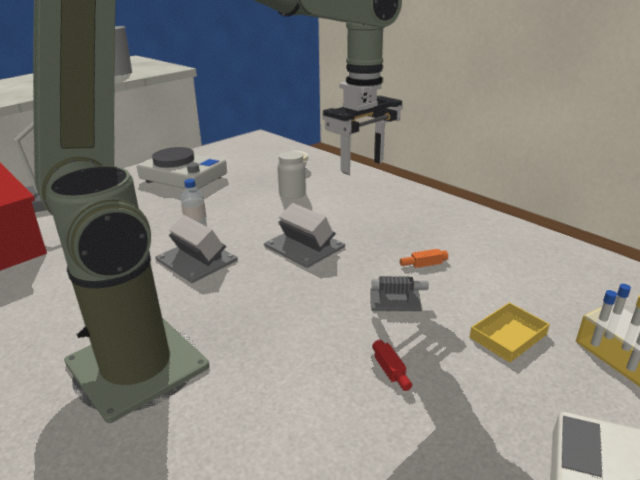

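View pics/wrist0.png

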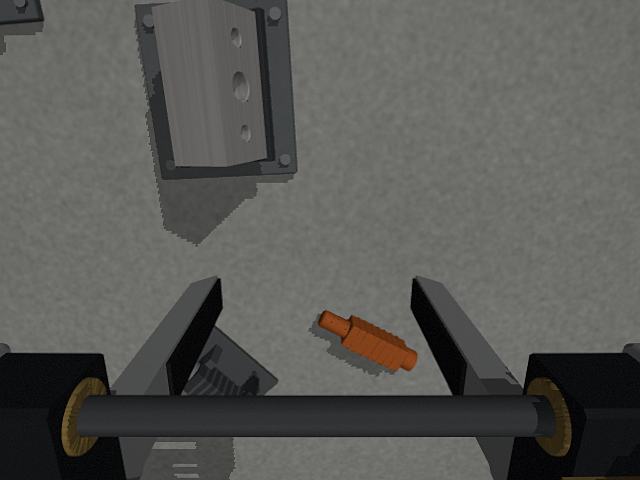

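```bash
cat > h.py <<'E'
from workcell import *
import numpy as np, cv2
from scipy.spatial.transform import Rotation as Ro
def ray(P,rc):
    u=cv2.undistortPoints(np.array([[[rc[1],rc[0]]]],float),P['mtx'],P['dist'])[0,0]
    d=P['T'][:3,:3]@np.array([u[0],-u[1],-1]); return P['T'][:3,3],d/np.linalg.norm(d)
def onz(P,rc,z):
    o,d=ray(P,rc); return o+d*(z-o[2])/d[2]
def tri(L):
    A=np.zeros((3,3));b=np.zeros(3)
    for o,d in L:
        M=np.eye(3)-np.outer(d,d);A+=M;b+=M@o
    x=np.linalg.solve(A,b); return x,[np.linalg.norm((np.eye(3)-np.outer(d,d))@(x-o)) for o,d in L]
def proj(P,X):
    X=np.atleast_2d(np.array(X,float)); T=np.linalg.inv(P['T']); c=X@T[:3,:3].T+T[:3,3]; c=c*[1,-1,-1]
    return cv2.projectPoints(c,np.zeros(3),np.zeros(3),P['mtx'],P['dist'])[0][:,0]
def st():
    o=get_obs(); R=Ro.from_quat(o['eef_rot']).as_matrix()
    print('t',round(o['time_s'],2),'pos',o['eef_pos'].round(1),'x',R[:,0].round(3),'y',R[:,1].round(3),'w',round(o['width'],1),'F',o['contact_force'].round(1),'M',o['moment'].round(2)); return o,R
def shot(c,name,crop=None,scale=1):
    P=camera_params(c); im=read_camera(c)[:,:,::-1].copy()
    cv2.imwrite(f'pics/{name}_full.png',im)
    if crop: r0,r1,c0,c1=crop; im=im[r0:r1,c0:c1]
    if scale!=1: im=cv2.resize(im,None,fx=scale,fy=scale,interpolation=cv2.INTER_CUBIC)
    cv2.imwrite(f'pics/{name}.png',im); return P
E
python3 - <<'E'
from h import *
S=camera_params('scene');D=camera_params('side');W=camera_params('wrist')
print('bore S/D',tri([ray(S,(275,339)),ray(D,(214,312))]))
print('bore all',tri([ray(S,(275,339)),ray(D,(214,312)),ray(W,(86,241))]))
print('bore2',tri([ray(S,(258,445)),ray(D,(230,204))]))
print('seat',onz(S,(202,274),39),onz(D,(284,396),39))
print('go',onz(D,(285,429),39),'nogo',onz(D,(283,372),39), onz(S,(203,293),39))
im=cv2.imread('pics/side0.png')
cv2.imwrite('pics/s_c.png',cv2.resize(im[180:400,240:480],None,fx=3,fy=2.7,interpolation=2)[:600])
E
```

```text
bore S/D (array([522.87408811, 112.21423654,  71.90590571]), [np.float64(1.07694768803327), np.float64(1.076947688033139)])
bore all (array([520.31767916, 108.87667702,  71.71619422]), [np.float64(3.5749070092722115), np.float64(2.1244984530621727), np.float64(3.5988136406692885)])
bore2 (array([297.37537047, 238.03550008,  66.77723548]), [np.float64(2.7308997413482943), np.float64(2.730899741348304)])
seat [ 471.54693519 -190.64065866   39.        ] [ 474.32858039 -190.37067967   39.        ]
go [ 518.21335485 -239.0534351    39.        ] nogo [ 442.96016504 -154.23528103   39.        ] [ 436.25171121 -155.34625214   39.        ]
```

View pics/s_c.png

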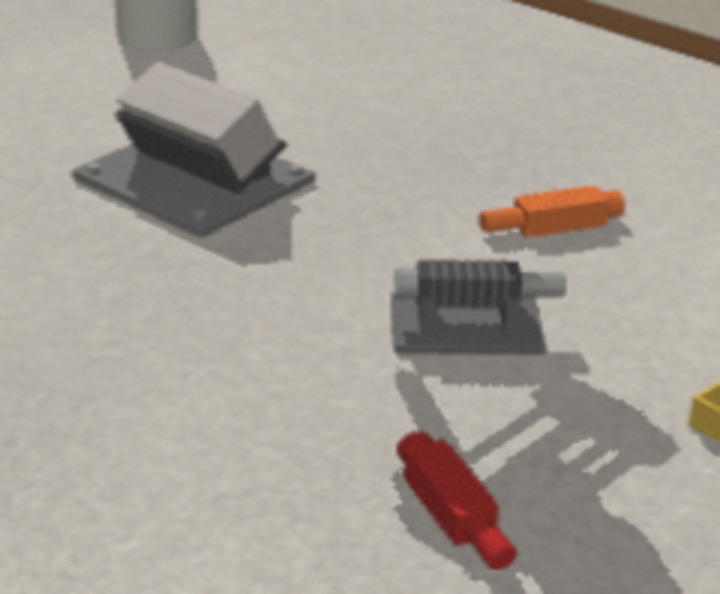

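Emit:
{"method": "carry_out", "body": {
  "deltas": [0,0,12,10,-2,0,25,20,-4,0,37,30,-6,0,50,40,-8,0,62,50,-10,0,75,60,-12,0,87,70,-14,0,100,80,-14,0,110,90,-14,0,110,90]
}}

```text
time_s: 2.45
eef_pos: [560.9, 110.5, 216.4]
eef_rot: [0.501, -0.499, 0.499, -0.501]
contact_force: [0.1, -0.5, 0.1]
width: 93.8
```

```bash
python3 - <<'E'
from h import *
st()
P=shot('wrist','w1')
for t in ['bore','block']:
    print(t,[(np.round(d['position'],1),round(d['p'],2)) for d in place_of(t,'wrist')])
E
```

```text
t 2.45 pos [560.9 110.5 216.4] x [ 0.003 -1.     0.   ] y [-0. -0. -1.] w 93.8 F [ 0.1 -0.5  0.1] M [0.11 0.1  0.03]
bore [(array([468. , 193.9]), 0.94), (array([272.1, 320.5]), 0.85)]
block [(array([302.9, 325.4]), 0.64), (array([269.9, 321.5]), 0.54)]
```

View pics/w1.png

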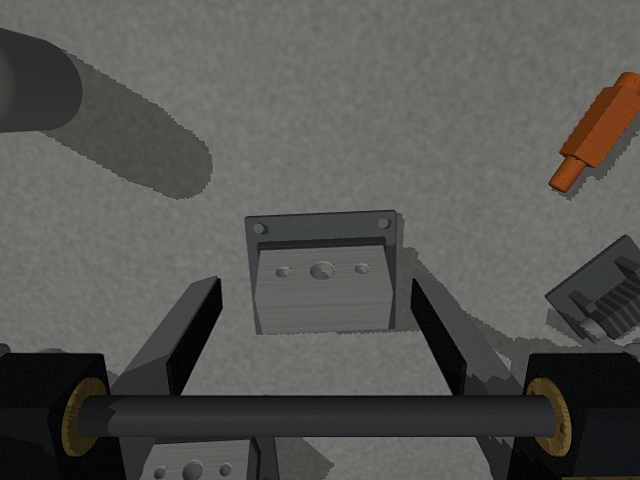

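```bash
python3 - <<'E'
import cv2
im=cv2.imread('pics/w1_full.png')
cv2.imwrite('pics/w1c.png',cv2.resize(im[200:340,235:415],None,fx=4.2,fy=4.2,interpolation=2))
E
```

```text
(no output)
```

View pics/w1c.png

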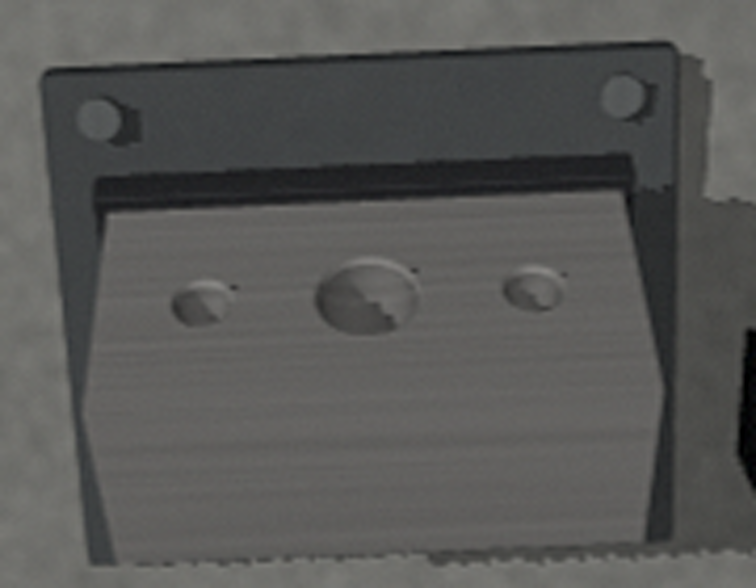

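```bash
cat >> h.py <<'E'
def boreR(psi,t=np.radians(25)):
    z=np.array([np.cos(psi)*np.cos(t),np.sin(psi)*np.cos(t),np.sin(t)]);x=np.array([np.cos(psi)*np.sin(t),np.sin(psi)*np.sin(t),-np.cos(t)])
    return np.c_[x,np.cross(z,x),z]
E
python3 - <<'E'
from h import *
from scipy.optimize import least_squares
W=camera_params('wrist');S=camera_params('scene');D=camera_params('side')
pc=np.array([(203,302),(368,295),(533,288),(105,212),(628,192),(80,410),(664,388),(115,565),(645,543)],float)
px=pc/4.2+[235,200]-0.38
# image left = ? assume left=+y or -y by sign of bore y
R=boreR(0);print(R.round(2))
for s in (1,-1):
    M=np.array([(0,34*s,0),(0,0,0),(0,-34*s,0),(28,56*s,0),(28,-56*s,0),(-28,56*s,0),(-28,-56*s,0),(-28,56*s,-50),(-28,-56*s,-50)])
    f=lambda p:(proj(W,M@boreR(p[3],np.radians(p[4]) if len(p)>4 else np.radians(25)).T+p[:3])-px).ravel()
    for n in (4,5):
        r=least_squares(f,[521,110,72,0,25][:n]);print(s,r.x.round(3),np.sqrt(2*r.cost/18),r.fun.round(1))
        if s==1 or 1:
            print(proj(S,r.x[:3]),proj(D,r.x[:3]))
E
```

```text
[[ 0.42 -0.    0.91]
 [ 0.    1.    0.  ]
 [-0.91  0.    0.42]]
1 [5.18321e+02 1.04445e+02 6.92130e+01 4.50000e-02] 0.4362368300961891 [-0.3 -0.2  0.1 -0.1  0.5 -0.   0.4 -0.4 -1.1 -0.6  0.2  0.7  0.4  0.5
 -0.  -0.3 -0.2  0.1]
[[337.65904294 272.62432635]] [[312.36090426 216.63030293]]
1 [5.18273e+02 1.04443e+02 6.89270e+01 4.50000e-02 2.41260e+01] 0.38040835598018075 [-0.2 -0.2  0.1 -0.2  0.5 -0.1  0.5 -0.1 -1.2 -0.3  0.2  0.3  0.4  0.1
 -0.1  0.  -0.1  0.5]
[[337.66909238 272.68691476]] [[312.34956587 216.74426284]]
-1 [420.456 100.033 -88.902  -3.098] 34.365422900358574 [ 14.5  23.7   1.1  24.4 -12.2  25.1  23.3  45.6 -20.2  47.3  24.7  -1.1
 -24.2   0.7  15.4 -78.1 -21.9 -76.3]
[[362.03191025 288.25442597]] [[285.27079452 288.63089601]]
-1 [ -138.793   103.243 -1452.344    -3.099   -51.223] 38.47178428725969 [ 27.5   7.2  -5.1   8.6 -37.6  10.   46.3  23.4 -56.1  27.4  52.5 -12.9
 -64.2  -8.5  43.7 -52.5 -59.6 -48.1]
[[428.46179291 392.73770694]] [[181.96749123 678.52190354]]
```

Emit:
{"method": "carry_out", "body": {
  "deltas": [30,0,-6,-10,65,0,-12,-20,105,0,-18,-30,145,0,-24,-40,185,0,-30,-50,225,0,-37,-60,265,0,-44,-70,300,0,-50,-80,325,0,-55,-90,333,0,-57,-100]
}}

```text
time_s: 3.85
eef_pos: [504.0, -225.7, 216.5]
eef_rot: [0.704, 0.064, -0.064, -0.704]
contact_force: [-0.4, 0.3, 0.4]
width: 93.9
```

Emit:
{"method": "carry_out", "body": {
  "deltas": [0,0,0,-10,0,0,0,-20,0,0,0,-30,0,0,0,-33]
}}

```text
time_s: 4.35
eef_pos: [503.7, -226.2, 216.5]
eef_rot: [0.657, 0.262, -0.263, -0.656]
contact_force: [0.5, -0.8, 0.2]
width: 93.7
```

```bash
python3 - <<'E'
from h import *
st()
P=shot('wrist','w2')
for t in ['gauge_mid','go_tip','nogo_tip','seat']:
    print(t,[(np.round(d['position'],1),round(d['p'],2)) for d in place_of(t,'wrist')])
E
```

```text
t 4.35 pos [ 503.7 -226.2  216.5] x [ 0.725  0.689 -0.001] y [-0.    -0.001 -1.   ] w 93.7 F [ 0.5 -0.8  0.2] M [ 0.04 -0.05  0.01]
gauge_mid [(array([240.6, 469.1]), 0.82), (array([133.7, 102.4]), 0.73), (array([159.5, 320.4]), 0.69)]
go_tip [(array([231.7, 318.1]), 0.81), (array([180. , 454.2]), 0.66), (array([162.7,  45.9]), 0.63)]
nogo_tip [(array([102. , 320.6]), 0.78), (array([114.1, 146.8]), 0.73), (array([282.9, 476.2]), 0.61)]
seat [(array([347.2, 221.4]), 0.45)]
```

View pics/w2.png

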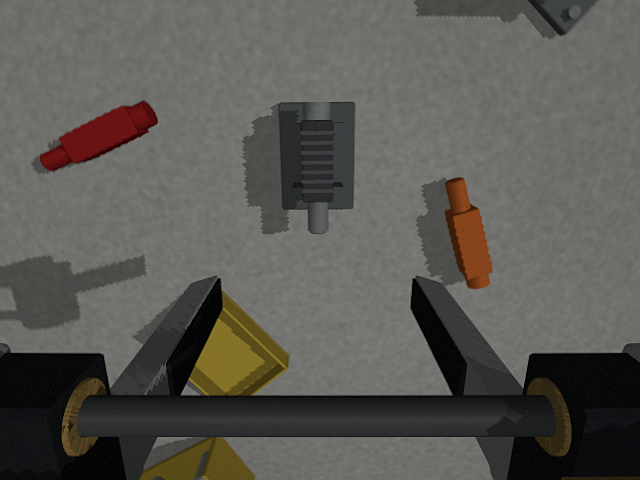

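```bash
python3 - <<'E'
from h import *
o,R=st()
P=camera_params('wrist')
m,g,n=[onz(P,q,39) for q in [(159.5,320),(231.7,318.1),(102,320.6)]]
print(m,g,n); u=g-n; print(np.linalg.norm(u),np.degrees(np.arctan2(u[1],u[0])), (n*64+g*48)/112)
# base corners at z=8 : handle corners at z=52
for z,q in [(8,(102,280)),(8,(102,354)),(8,(208,282)),(8,(209,353)),(52,(121,302)),(52,(121,333)),(52,(202,302)),(202,(202,334))]: print(z,onz(P,q,z if z<100 else 52).round(1))
im=cv2.imread('pics/w2_full.png');cv2.imwrite('pics/w2c.png',cv2.resize(im[90:245,260:380],None,fx=3.8,fy=3.8,interpolation=2))
E
```

```text
t 4.6 pos [ 503.9 -225.9  216.5] x [ 0.727  0.686 -0.001] y [-0.    -0.001 -1.   ] w 94.0 F [-0.7 -0.5  0.5] M [-0.   -0.07 -0.05]
[ 472.75446424 -188.54645882   39.        ] [ 516.2775141  -236.87714116   39.        ] [ 440.60055529 -153.97258108   39.        ]
112.25047072072381 -47.609539085739 [ 473.03353763 -189.50310683   39.        ]
8 [ 413.4 -178.3    8. ]
8 [ 462.1 -132.3    8. ]
8 [ 480.5 -250.1    8. ]
8 [ 531.5 -203.2    8. ]
52 [ 439.9 -175.3   52. ]
52 [ 458.2 -158.1   52. ]
52 [ 485.3 -224.4   52. ]
202 [ 505.3 -205.5   52. ]
```

View pics/w2c.png

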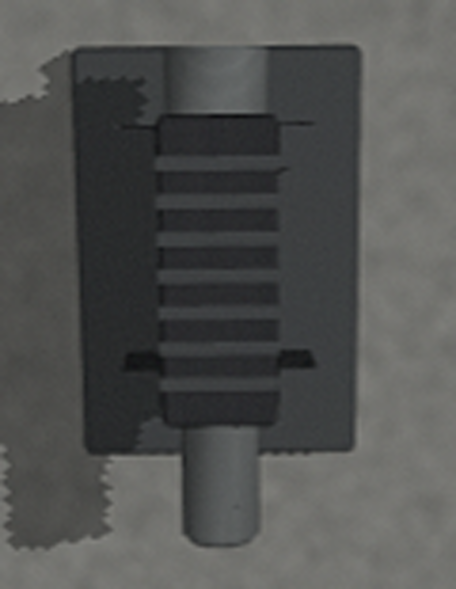

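Emit:
{"method": "carry_out", "body": {
  "deltas": [1,10,15,0,2,30,32,0,2,60,46,0,2,95,48,0,2,130,48,0,2,155,48,0,2,172,48,0,2,182,48,0,2,185,48,0,2,185.5,48,0]
}}

```text
time_s: 5.85
eef_pos: [473.0, -190.2, 31.6]
eef_rot: [0.658, 0.261, -0.261, -0.657]
contact_force: [-0.4, 0.5, -0.1]
width: 93.8
```

```bash
python3 - <<'E'
from h import *
o,R=st()
shot('wrist','w3');
d=np.array([472.7,-189.5,31])-o['eef_pos'];print(R.T@d)
E
```

```text
t 5.85 pos [ 473.  -190.2   31.6] x [ 0.727  0.686 -0.   ] y [ 0.001 -0.001 -1.   ] w 93.8 F [-0.4  0.5 -0.1] M [ 0.03 -0.08 -0.04]
[0.2518021  0.5922805  0.68962407]
```

View pics/w3.png

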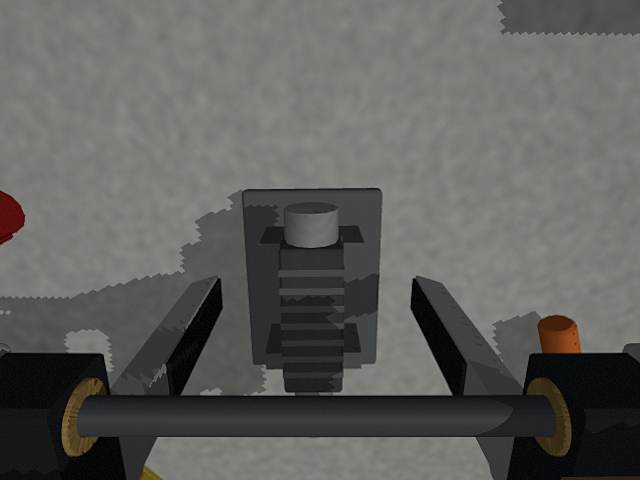

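Emit:
{"method": "carry_out", "body": {
  "deltas": [0,0,0,0,0,0,0,0,0,0,0,0,0,0,0,0,0,0,0,0,0,0,0,0,0,0,0,0,0,0,0,0],
  "fingers": 1
}}

```text
time_s: 6.9
eef_pos: [472.5, -190.8, 31.7]
eef_rot: [0.658, 0.261, -0.262, -0.656]
contact_force: [-2.5, -2.1, 0.8]
width: 26.1
```

```bash
python3 - <<'E'
from h import *
st()
E
```

```text
t 6.9 pos [ 472.5 -190.8   31.7] x [ 0.727  0.687 -0.002] y [-0.    -0.003 -1.   ] w 26.1 F [-2.5 -2.1  0.8] M [-0.47  0.4   0.07]
```

```bash
python3 - <<'E'
from h import *
S=camera_params('scene')
print(onz(S,(408,368),0),onz(S,(378,371),120))
print(onz(S,(340,477),0))
E
```

```text
[673.1471422  369.61086669   0.        ] [670.22621771 362.31112643 120.        ]
[371.8644771  416.70186462   0.        ]
```

Emit:
{"method": "carry_out", "body": {
  "deltas": [0,-8,0,0,0,-25,0,0,0,-50,0,0,0,-80,0,0,0,-105,0,0,0,-122,0,0,0,-130,0,0,0,-130,0,0]
}}

```text
time_s: 7.9
eef_pos: [472.6, -190.4, 162.0]
eef_rot: [0.658, 0.261, -0.262, -0.656]
contact_force: [0.4, 0.1, -1.7]
width: 25.6
```

```bash
python3 - <<'E'
from h import *
o,R=st()
d=np.array([546.5,105.7,125])-o['eef_pos'];print(R.T@d)
E
```

```text
t 7.9 pos [ 472.6 -190.4  162. ] x [ 0.727  0.687 -0.002] y [ 0.    -0.003 -1.   ] w 25.6 F [ 0.4  0.1 -1.7] M [ 0.03 -0.    0.02]
[257.18804757  36.16999191 164.53437459]
```

Emit:
{"method": "carry_out", "body": {
  "deltas": [15,0,10,-5,50,0,32,-12,90,0,58,-20,135,0,86,-28,175,5,112,-36,210,15,134,-42,235,25,150,-46,250,33,160,-49,257,36,164.5,-49,257,36,164.5,-49]
}}

```text
time_s: 9.15
eef_pos: [546.1, 105.3, 124.6]
eef_rot: [-0.49, -0.509, 0.511, 0.489]
contact_force: [0.7, -0.2, -1.3]
width: 25.6
```

```bash
python3 - <<'E'
from h import *
o,R=st()
d=np.array([546.5,105.7,125])-o['eef_pos'];print(R.T@d)
shot('wrist','w4'); shot('side','s4',(100,320,200,500),2.5)
E
```

```text
t 9.15 pos [546.1 105.3 124.6] x [-0.041  0.999 -0.003] y [-0.001 -0.003 -1.   ] w 25.6 F [ 0.7 -0.2 -1.3] M [ 0.06 -0.03 -0.  ]
[ 0.41664051 -0.36228474 -0.4243255 ]
```

View pics/w4.png

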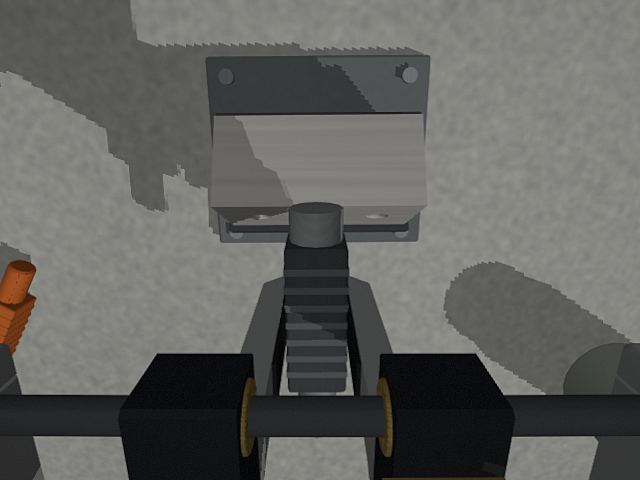

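View pics/s4.png

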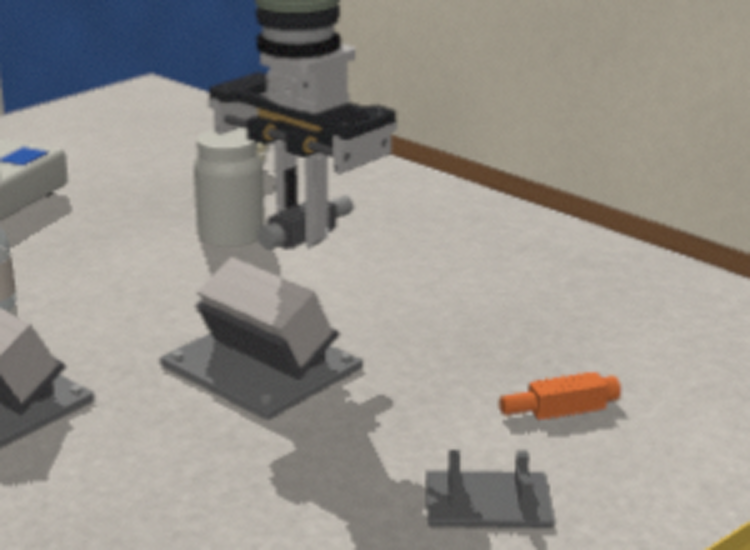

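Emit:
{"method": "carry_out", "body": {
  "deltas": [0,6,0,0,0,14,0,0,0,20,0,0,0,24,0,0,0,26,0,0,0,28,0,0,0,30,0,0,0,32,0,0,0,34,0,0]
}}

```text
time_s: 10.38
eef_pos: [548.0, 104.5, 93.6]
eef_rot: [0.492, 0.51, -0.51, -0.488]
contact_force: [-0.2, 0.1, 7.5]
width: 25.5
```

```bash
python3 - <<'E'
from h import *
o,R=st()
shot('wrist','w5'); shot('side','s5',(150,250,260,400),5)
E
```

```text
t 10.38 pos [548.  104.5  93.6] x [-0.041  0.999 -0.004] y [ 0.004 -0.004 -1.   ] w 25.5 F [-0.2  0.1  7.5] M [0.03 0.47 0.04]
```

View pics/s5.png

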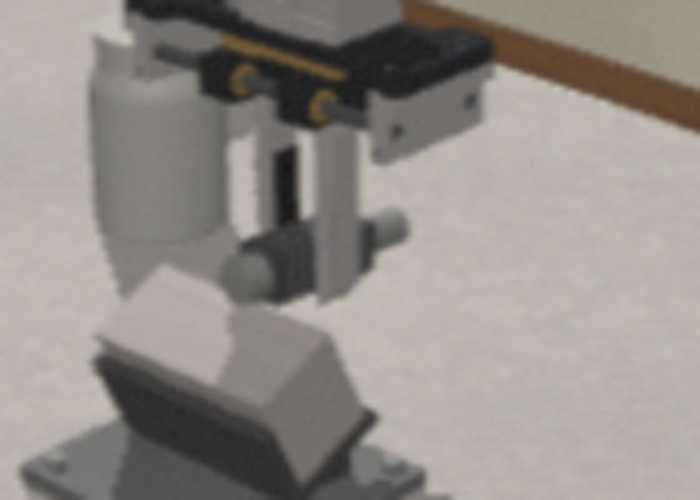

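Emit:
{"method": "carry_out", "body": {
  "deltas": [0,4,-0.5,0,0,6,-1,0,0,8,-1.5,0,0,10,-1.5,0,0,12,-1.5,0,0,14,-1.5,0,0,14,-1.5,0]
}}

```text
time_s: 11.35
eef_pos: [551.7, 104.6, 81.8]
eef_rot: [0.493, 0.511, -0.509, -0.487]
contact_force: [-0.2, -0.8, 5.6]
width: 25.8
```

```bash
python3 - <<'E'
from h import *
o,R=st()
shot('wrist','w6'); shot('side','s6',(150,250,260,400),5)
E
```

```text
t 11.35 pos [551.7 104.6  81.8] x [-0.041  0.999 -0.004] y [ 0.008 -0.003 -1.   ] w 25.8 F [-0.2 -0.8  5.6] M [0.07 0.34 0.05]
```

View pics/s6.png

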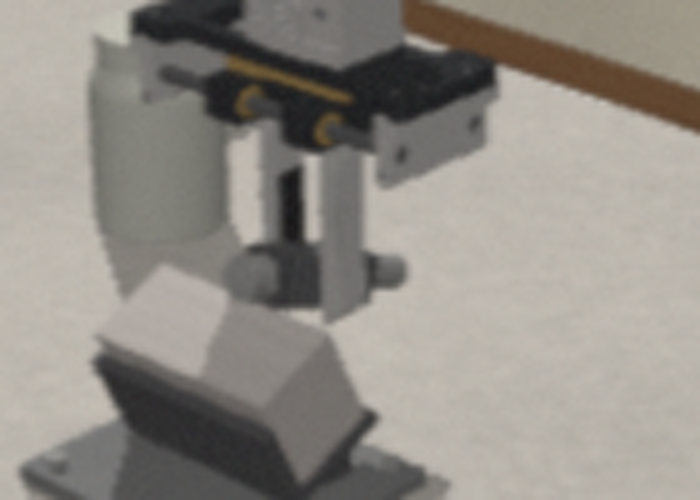

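View pics/w6.png

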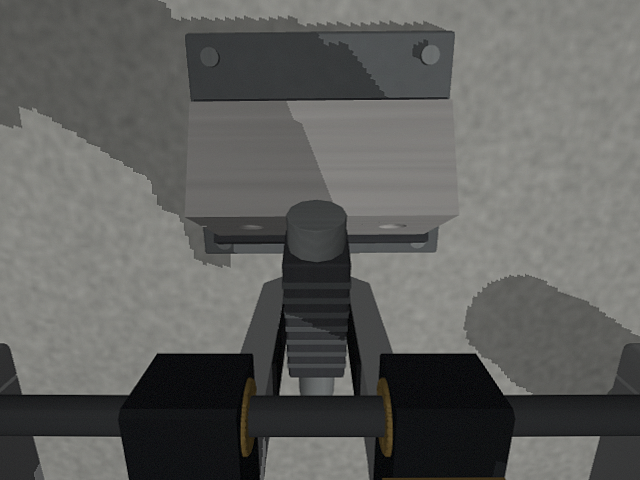

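Emit:
{"method": "carry_out", "body": {
  "deltas": [0,0.5,2,0,0,1,4,0,0,2,5,0,0,3,5.5,0,0,4,6,0,0,4,6,0]
}}

```text
time_s: 12.2
eef_pos: [550.6, 104.5, 81.0]
eef_rot: [0.495, 0.514, -0.506, -0.484]
contact_force: [5.8, 0.5, 6.6]
width: 25.9
```

```bash
python3 - <<'E'
from h import *
o,R=st()
E
```

```text
t 12.2 pos [550.6 104.5  81. ] x [-0.04   0.999 -0.004] y [ 0.019 -0.003 -1.   ] w 25.9 F [5.8 0.5 6.6] M [ 0.09 -0.74  0.01]
```

Emit:
{"method": "carry_out", "body": {
  "deltas": [0,-4,0,0,0,-12,0,0,0,-25,0,0,0,-30,0,0,0,-30,0,0]
}}

```text
time_s: 12.82
eef_pos: [550.3, 104.6, 111.6]
eef_rot: [0.496, 0.514, -0.506, -0.484]
contact_force: [-0.6, 0.4, -2.0]
width: 26.1
```

```bash
python3 - <<'E'
from h import *
o,R=st()
shot('wrist','w7'); shot('side','s7',(150,250,260,400),5); shot('scene','c7',(190,340,270,430),4.5)
for t in ['go_tip','nogo_tip','gauge_mid']:
  for c in ['wrist','side','scene']:
    print(t,c,[(np.round(d['position'],1),round(d['p'],2)) for d in place_of(t,c)])
E
```

```text
t 12.82 pos [550.3 104.6 111.6] x [-0.041  0.999 -0.004] y [ 0.02  -0.003 -1.   ] w 26.1 F [-0.6  0.4 -2. ] M [ 0.12 -0.04 -0.02]
go_tip wrist [(array([387.1, 316.1]), 0.88), (array([268.1,   9.5]), 0.72)]
go_tip side [(array([263.4, 401.1]), 0.94), (array([190.8, 338.9]), 0.73), (array([384.4, 408.5]), 0.7)]
go_tip scene [(array([202.4, 272.4]), 0.72), (array([289.1, 309.2]), 0.63), (array([142. , 282.8]), 0.58), (array([243.8, 258.2]), 0.56)]
nogo_tip wrist [(array([214.9, 320.1]), 0.67), (array([213.9, 315.5]), 0.55)]
nogo_tip side [(array([345.4, 374.9]), 0.89), (array([257.1, 443.1]), 0.76), (array([191.5, 306.8]), 0.73)]
nogo_tip scene [(array([254.3, 213.1]), 0.69), (array([202.3, 273.6]), 0.55), (array([171.7, 295.6]), 0.51)]
gauge_mid wrist [(array([308.9, 316.6]), 0.72)]
gauge_mid side [(array([255. , 426.6]), 0.83), (array([365.6, 390.9]), 0.67), (array([193.3, 318.6]), 0.63)]
gauge_mid scene [(array([252.8, 235.6]), 0.81), (array([160. , 288.4]), 0.71), (array([267.6, 329.7]), 0.61)]
```

View pics/s7.png

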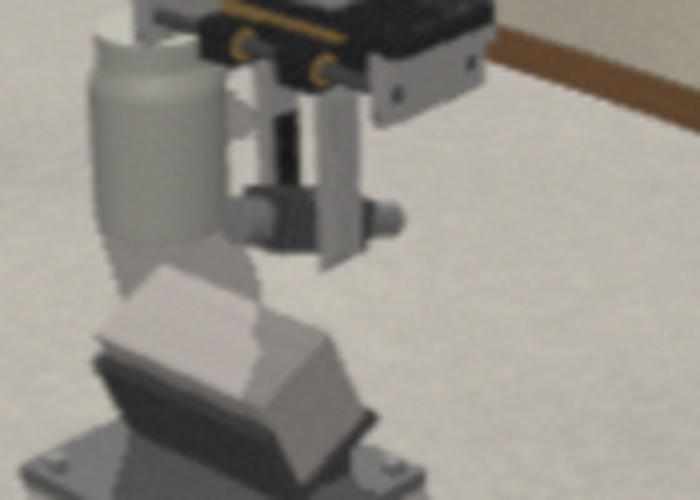

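View pics/c7.png

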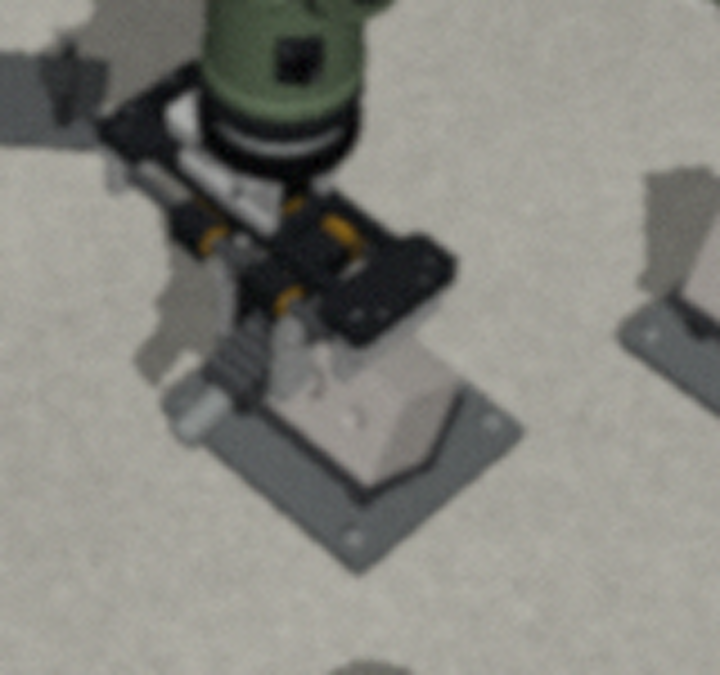

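View pics/w7.png

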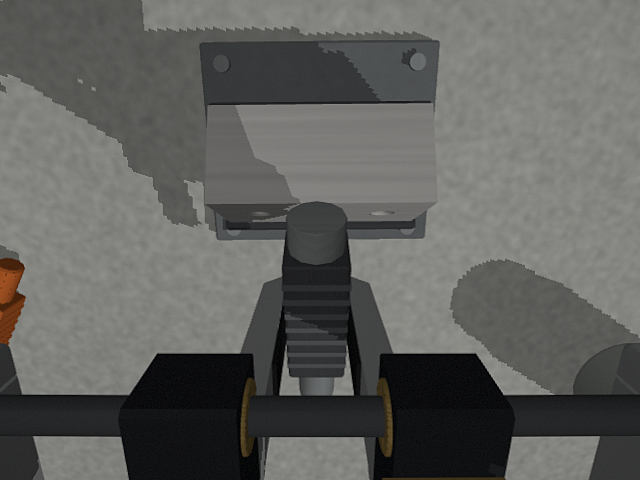

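```bash
python3 - <<'E'
import cv2
im=cv2.imread('pics/w7_full.png')
cv2.imwrite('pics/w7c.png',cv2.resize(im[190:390,250:380],None,fx=4,fy=3,interpolation=2))
E
```

```text
(no output)
```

View pics/w7c.png

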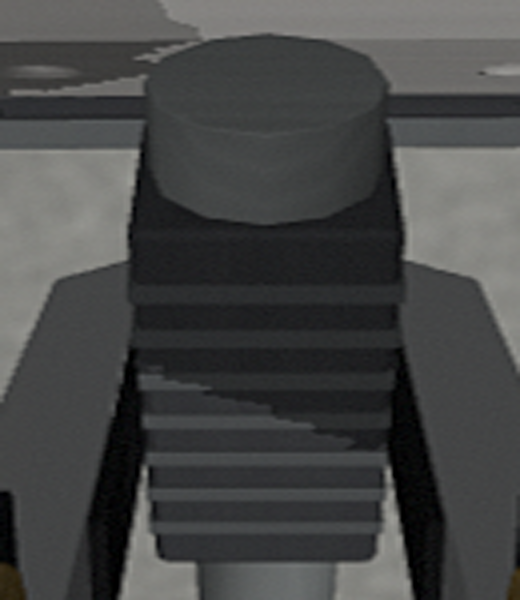

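```bash
cat >> h.py <<'E'
def fitg(W,o,R,disc,front,rear,sgn=-1):
    # disc=(left,right,top,bottom) px of visible end circle; nogo along +tool z
    from scipy.optimize import least_squares
    a=np.linspace(0,2*np.pi,73)
    def pts(p):
        th=p[3]; ax=np.array([0,np.sin(th),np.cos(th)])   # visible-end direction in tool frame (y is down): th>0 end points down
        up=np.array([0,-np.cos(th),np.sin(th)]); sx=np.array([1,0,0])
        # p: mid in tool frame
        Rz=lambda v:R@v+o['eef_pos']
        m=np.array(p[:3]); L,r=(48,11.5) if sgn<0 else (64,9.25)
        c=np.array([Rz(m+ax*L+r*(np.cos(t)*sx+np.sin(t)*up)) for t in a])
        f=np.array([Rz(m+ax*34+up*13+s*13*sx) for s in (-1,1)]); b=np.array([Rz(m-ax*34+up*13+s*13*sx) for s in (-1,1)])
        return proj(W,c),proj(W,f),proj(W,b)
    def res(p):
        c,f,b=pts(p); out=[]
        if disc is not None: out+=[c[:,0].min()-disc[0],c[:,0].max()-disc[1],c[:,1].min()-disc[2],c[:,1].max()-disc[3]]
        if front is not None: out+=list((f[np.argsort(f[:,0])]-front).ravel())
        if rear is not None: out+=list((b[np.argsort(b[:,0])]-rear).ravel())
        return np.array(out)
    r=least_squares(res,[0,-8,0,-0.35 if sgn<0 else .4]); return r.x,r.fun
E
python3 - <<'E'
from h import *
o,R=st(); W=camera_params('wrist')
d=(286.75,346.5,201.7,235); f=[(283,266),(350.5,266)]; b=[(290,376.7),(343.7,376.7)]
for A in [(d,f,b),(None,f,b),(d,f,None),(d,None,b)]:
    x,e=fitg(W,o,R,*A); print(x[:3].round(2),np.degrees(x[3]).round(2),e.round(1))
E
```

```text
t 13.43 pos [550.  104.5 110.9] x [-0.04   0.999 -0.004] y [ 0.019 -0.003 -1.   ] w 25.6 F [-0.1 -0.5 -2.2] M [ 0.1  -0.02  0.03]
[ 0.51 -4.45  1.49] -17.95 [ 0.3 -0.   0.5 -1.  -0.3  0.4  0.4  0.4 -0.5 -0.2 -0.  -0.2]
[ 0.56 -3.    0.65] -17.19 [ 0.2 -0.   0.1  0.  -0.3 -0.  -0.1 -0. ]
[ 0.48 -1.89  1.81] -20.0 [ 0.4 -0.3 -0.2 -0.2 -0.1  0.2 -0.1  0.2]
[ 0.52 -5.67  2.02] -18.68 [ 0.   0.4  0.3 -0.2 -0.6 -0.1  0.1 -0.1]
```

```bash
python3 - <<'E'
from h import *
o,R=st(); S=camera_params('scene');D=camera_params('side');W=camera_params('wrist')
g=tri([ray(S,(289.1,309.2)),ray(D,(190.8,338.9))]);print(g)
mid=o['eef_pos']+R@np.array([0.4,-7.4,1])
print(mid,g[0]-mid)
# model prediction for side/scene at pitches
for th in (15,18,21,24):
    t=np.radians(th); h=np.array([1,.041,0]); u=h*np.cos(t)-np.array([0,0,np.sin(t)])
    go=mid+64*u;no=mid-48*u
    print(th,'side go',proj(D,go).round(1),'no',proj(D,no).round(1),'scene go',proj(S,go).round(1),'wr go',proj(W,go).round(1),'no',proj(W,no).round(1))
E
```

```text
t 13.43 pos [550.  104.5 110.9] x [-0.04   0.999 -0.004] y [ 0.019 -0.003 -1.   ] w 25.6 F [-0.1 -0.5 -2.2] M [ 0.1  -0.02  0.03]
(array([615.1520376 , 113.50836521, 103.05774271]), [np.float64(1.086353029631754), np.float64(1.0863530296318833)])
[548.84207021 104.89800088 118.25853554] [ 66.30996738   8.61036433 -15.20079283]
15 side go [[338.9 192.6]] no [[307.1 195.2]] scene go [[308.4 286.6]] wr go [[316.5 397.6]] no [[316.3 218. ]]
18 side go [[338.7 193.9]] no [[307.3 194.1]] scene go [[308.8 287.2]] wr go [[316.5 392.1]] no [[316.3 221.5]]
21 side go [[338.3 195.2]] no [[307.5 193.1]] scene go [[309.1 287.8]] wr go [[316.5 386.5]] no [[316.3 225.4]]
24 side go [[338.  196.5]] no [[307.8 192. ]] scene go [[309.5 288.3]] wr go [[316.5 380.9]] no [[316.3 229.7]]
```

Emit:
{"method": "carry_out", "body": {
  "deltas": [0,5,2,0,0,12,5,0,0,17,5,0,0,20,5.5,0,0,23,6,0,0,26,6,0,0,29,6,0,0,32,6,0,0,34,6,0,0,35,6,0]
}}

```text
time_s: 14.68
eef_pos: [546.5, 104.3, 78.4]
eef_rot: [0.496, 0.515, -0.505, -0.483]
contact_force: [-1.8, 0.9, 8.9]
width: 26.1
```

```bash
python3 - <<'E'
from h import *
o,R=st()
E
```

```text
t 14.68 pos [546.5 104.3  78.4] x [-0.04   0.999 -0.004] y [ 0.022 -0.003 -1.   ] w 26.1 F [-1.8  0.9  8.9] M [ 0.04  0.72 -0.01]
```

Emit:
{"method": "carry_out", "body": {
  "deltas": [0,3,0,0,0,3,0,0,0,-10,0,0,0,-25,0,0,0,-40,0,0,0,-45,0,0]
}}

```text
time_s: 15.42
eef_pos: [546.4, 104.5, 125.3]
eef_rot: [0.497, 0.515, -0.505, -0.483]
contact_force: [-0.2, -0.2, -2.2]
width: 26.0
```

```bash
python3 - <<'E'
from h import *
o,R=st()
W=shot('wrist','w8',(190,390,250,380),3); D=shot('side','s8')
S=camera_params('scene')
for t in ['go_tip','nogo_tip']:
  for c in ['wrist','side']:
    print(t,c,[(np.round(d['position'],1),round(d['p'],2)) for d in place_of(t,c)])
mid=o['eef_pos']+R@np.array([0.4,-7.4,1])
for th in (18,21,24,27):
    t=np.radians(th); h=np.array([1,.041,0]); u=h*np.cos(t)-np.array([0,0,np.sin(t)])
    go=mid+64*u;no=mid-48*u
    print(th,'side go',proj(D,go).round(1),'no',proj(D,no).round(1),'wr go',proj(W,go).round(1),'no',proj(W,no).round(1))
im=cv2.imread('pics/w8_full.png')
cv2.imwrite('pics/w8c.png',cv2.resize(im[190:390,250:380],None,fx=4,fy=3,interpolation=2))
E
```

```text
t 15.43 pos [546.4 104.5 125.3] x [-0.041  0.999 -0.004] y [ 0.025 -0.003 -1.   ] w 26.0 F [-0.2 -0.2 -2.2] M [ 0.06 -0.05 -0.01]
go_tip wrist [(array([265.6,  23.6]), 0.82), (array([371.9, 314.7]), 0.62)]
go_tip side [(array([385.2, 406.8]), 0.85), (array([191.4, 337. ]), 0.7), (array([262.6, 401. ]), 0.58)]
nogo_tip wrist [(array([229.1, 318.8]), 0.7)]
nogo_tip side [(array([255. , 441.4]), 0.88), (array([346.4, 376.9]), 0.85), (array([186.2, 306.3]), 0.62)]
18 side go [[337.6 188.9]] no [[305.9 188.8]] wr go [[316.5 391.4]] no [[316.4 221.9]]
21 side go [[337.3 190.3]] no [[306.1 187.8]] wr go [[316.5 385.8]] no [[316.4 225.9]]
24 side go [[336.9 191.6]] no [[306.4 186.7]] wr go [[316.5 380.2]] no [[316.4 230.2]]
27 side go [[336.5 192.9]] no [[306.7 185.7]] wr go [[316.6 374.5]] no [[316.3 234.9]]
```

View pics/w8c.png

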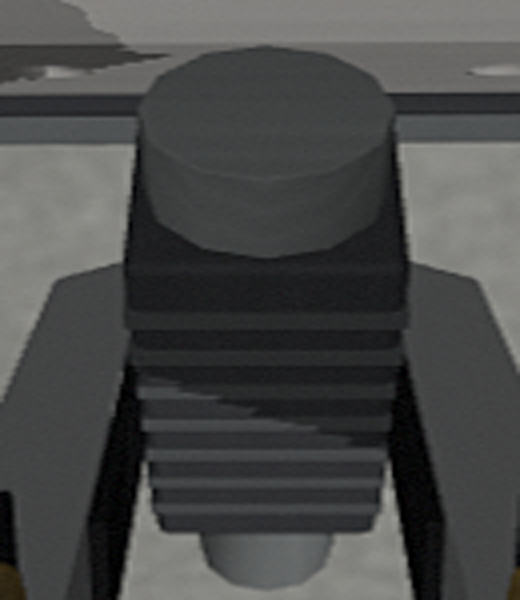

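```bash
python3 - <<'E'
from h import *
o,R=st(); W=camera_params('wrist')
d=(284.25,348.75,205.3,250.3); f=[(281.75,277.3),(351.75,277.3)]; b=[(290.75,367),(343.25,367)]
for A in [(d,f,b),(None,f,b),(d,f,None),(d,None,b)]:
    x,e=fitg(W,o,R,*A); print(x[:3].round(2),np.degrees(x[3]).round(2),e.round(1))
E
```

```text
t 15.72 pos [544.9 104.4 122.8] x [-0.04   0.999 -0.004] y [ 0.021 -0.003 -1.   ] w 26.0 F [-0.3 -0.1 -2. ] M [ 0.05 -0.03  0.01]
[ 0.49 -6.46  3.78] -27.74 [ 1.  -0.4  0.3 -1.4 -0.4  0.8  0.5  0.8 -0.9 -0.2 -0.1 -0.2]
[ 0.57 -4.61  2.78] -26.92 [ 0.3  0.   0.1  0.  -0.5 -0.  -0.1 -0. ]
[ 0.43 -3.89  4.75] -30.61 [ 1.  -0.7 -0.6 -0.2 -0.2  0.4 -0.   0.4]
[ 0.49 -8.37  4.6 ] -28.58 [ 0.5  0.2  0.1 -0.  -1.1 -0.1  0.2 -0.1]
```

Emit:
{"method": "carry_out", "body": {
  "deltas": [0,-10,-15,0,0,-15,-40,9,0,-15,-60,19,0,-15,-63,29,0,-10,-63,39,0,-5,-63,49,0,0,-63,59,0,5,-63,69,0,10,-63,79,0,15,-63,89]
}}

```text
time_s: 16.98
eef_pos: [607.5, 106.9, 107.9]
eef_rot: [0.708, 0.025, -0.012, -0.706]
contact_force: [-0.7, 0.4, -1.6]
width: 26.1
```

Emit:
{"method": "carry_out", "body": {
  "deltas": [0,0,0,10,0,0,0,20,0,0,0,30,0,0,0,40,0,0,0,50,0,0,0,60,0,0,0,70,0,0,0,80,0,0,0,90,0,0,0,91]
}}

```text
time_s: 18.23
eef_pos: [607.0, 106.8, 107.1]
eef_rot: [-0.505, 0.486, -0.496, 0.512]
contact_force: [1.0, 0.5, -0.8]
width: 25.8
```

```bash
python3 - <<'E'
from h import *
o,R=st()
W=shot('wrist','w9'); D=shot('side','s9',(130,260,260,420),4.6)
for t in ['go_tip','nogo_tip','bore']:
  for c in ['wrist','side']:
    print(t,c,[(np.round(d['position'],1),round(d['p'],2)) for d in place_of(t,c)])
E
```

```text
t 18.23 pos [607.  106.8 107.1] x [ 0.036 -0.999  0.004] y [ 0.018 -0.003 -1.   ] w 25.8 F [ 1.   0.5 -0.8] M [ 0.07  0.09 -0.01]
go_tip wrist [(array([374.3, 315. ]), 0.9), (array([292.4, 622.3]), 0.87)]
go_tip side [(array([385.8, 407.9]), 0.93), (array([263. , 398.4]), 0.91), (array([204.5, 323.1]), 0.85), (array([232.5, 297.8]), 0.45)]
nogo_tip wrist [(array([229. , 315.8]), 0.94)]
nogo_tip side [(array([173.5, 352.9]), 0.72), (array([346.9, 376.8]), 0.71), (array([252.1, 440.3]), 0.69), (array([184.3, 341.6]), 0.46)]
bore wrist [(array([405.3, 315.4]), 0.79)]
bore side [(array([216.8, 311.3]), 0.72), (array([231.9, 204.1]), 0.6)]
```

View pics/w9.png

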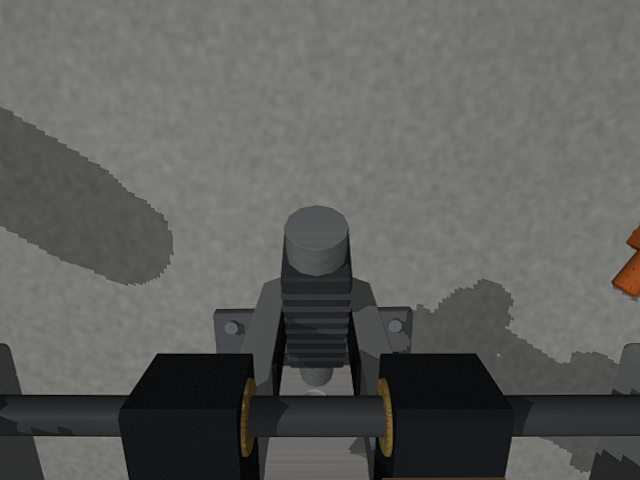

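View pics/s9.png

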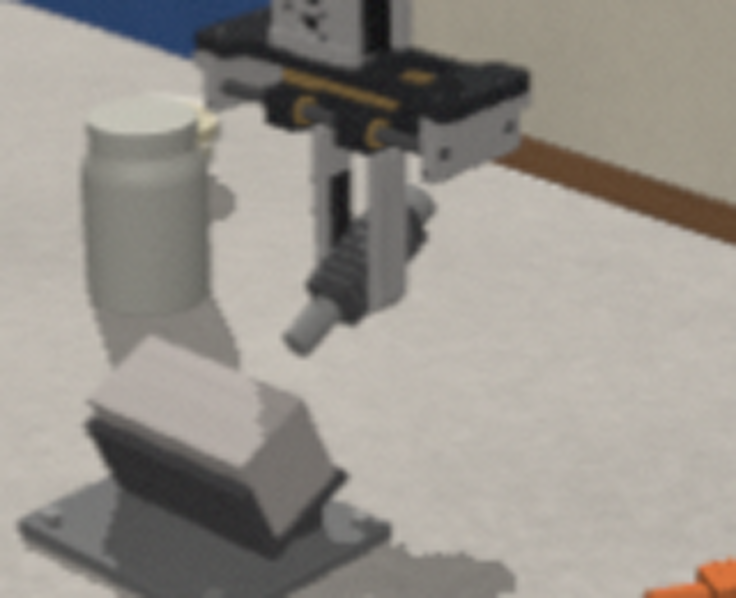

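```bash
python3 - <<'E'
from h import *
o,R=st()
S=shot('scene','c9',(210,340,260,420),4.6)
D=camera_params('side');W=camera_params('wrist')
for t in ['go_tip','nogo_tip','bore']:
    print(t,[(np.round(d['position'],1),round(d['p'],2)) for d in place_of(t,'scene')])
for off in (2,3.5):
  mid=o['eef_pos']+R@np.array([0.5,-7.4,off])
  for th in (22,25,28,31):
    t=np.radians(th); h=np.array([.999,.041,0]); u=-h*np.cos(t)-np.array([0,0,np.sin(t)])
    go=mid+64*u;no=mid-48*u
    print(off,th,*[(proj(P,go)[0].round(1),proj(P,no)[0].round(1)) for P in (D,S,W)])
E
```

```text
t 18.62 pos [607.5 106.9 107.9] x [ 0.035 -0.999  0.004] y [ 0.019 -0.003 -1.   ] w 25.9 F [ 0.8  0.4 -1.7] M [ 0.07  0.16 -0.03]
go_tip [(array([246.6, 257.2]), 0.83), (array([144.7, 284.1]), 0.53)]
nogo_tip [(array([287.9, 296.2]), 0.87), (array([255.2, 211.7]), 0.81), (array([337.3, 475.3]), 0.41)]
bore [(array([274.6, 339.6]), 0.7), (array([259.4, 442.5]), 0.63), (array([203.8, 275.8]), 0.21)]
2 22 (array([322. , 204.2]), array([351. , 175.8])) (array([327.6, 274. ]), array([293.4, 289.1])) (array([317.8, 385.1]), array([317.4, 218.3]))
2 25 (array([322.5, 205.2]), array([350.7, 175. ])) (array([327.2, 275.2]), array([293.8, 288.2])) (array([317.7, 379.5]), array([317.5, 222.3]))
2 28 (array([322.9, 206.1]), array([350.4, 174.3])) (array([326.7, 276.3]), array([294.1, 287.3])) (array([317.7, 373.9]), array([317.5, 226.8]))
2 31 (array([323.4, 207. ]), array([350.1, 173.6])) (array([326.1, 277.5]), array([294.6, 286.4])) (array([317.6, 368.3]), array([317.6, 231.7]))
3.5 22 (array([322.5, 204. ]), array([351.4, 175.6])) (array([327.1, 274.4]), array([292.9, 289.5])) (array([317.8, 382.8]), array([317.4, 214.4]))
3.5 25 (array([322.9, 205. ]), array([351.1, 174.9])) (array([326.7, 275.5]), array([293.3, 288.6])) (array([317.7, 377.2]), array([317.5, 218.4]))
3.5 28 (array([323.3, 205.9]), array([350.8, 174.1])) (array([326.2, 276.7]), array([293.6, 287.7])) (array([317.7, 371.6]), array([317.5, 222.8]))
3.5 31 (array([323.8, 206.8]), array([350.5, 173.4])) (array([325.6, 277.8]), array([294. , 286.8])) (array([317.6, 366. ]), array([317.6, 227.7]))
```

View pics/c9.png

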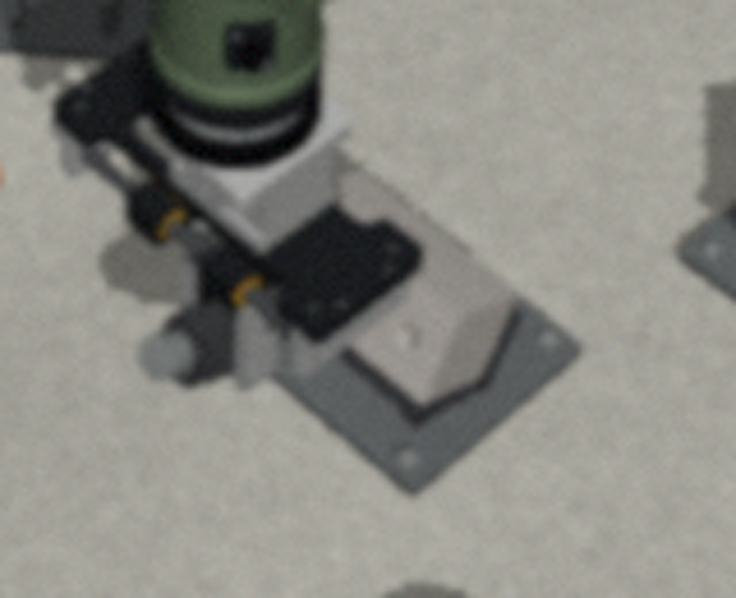

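Emit:
{"method": "carry_out", "body": {
  "deltas": [-0.5,3,-6,0,-1,6,-13,-0.3,-1.5,9,-20,-0.6,-1.7,11.5,-25,-0.6,-1.7,12.6,-28,-0.6,-1.7,12.6,-28,-0.6]
}}

```text
time_s: 19.58
eef_pos: [579.5, 107.5, 94.8]
eef_rot: [-0.507, 0.483, -0.494, 0.515]
contact_force: [0.2, -0.5, -2.3]
width: 26.2
```

```bash
python3 - <<'E'
from h import *
o,R=st()
W=shot('wrist','w10'); D=shot('side','s10',(150,260,260,390),5.5)
im=cv2.imread('pics/w10_full.png')
cv2.imwrite('pics/w10c.png',cv2.resize(im[190:480,210:430],None,fx=2,fy=2,interpolation=2))
E
```

```text
t 19.57 pos [579.5 107.5  94.8] x [ 0.045 -0.999  0.004] y [ 0.019 -0.003 -1.   ] w 26.2 F [ 0.2 -0.5 -2.3] M [ 0.03  0.09 -0.05]
```

View pics/w10c.png

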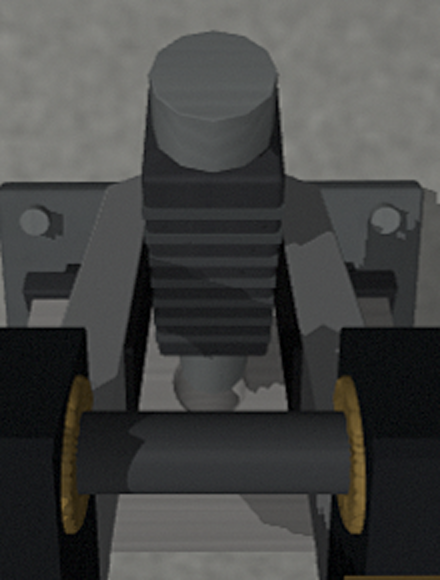

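View pics/s10.png

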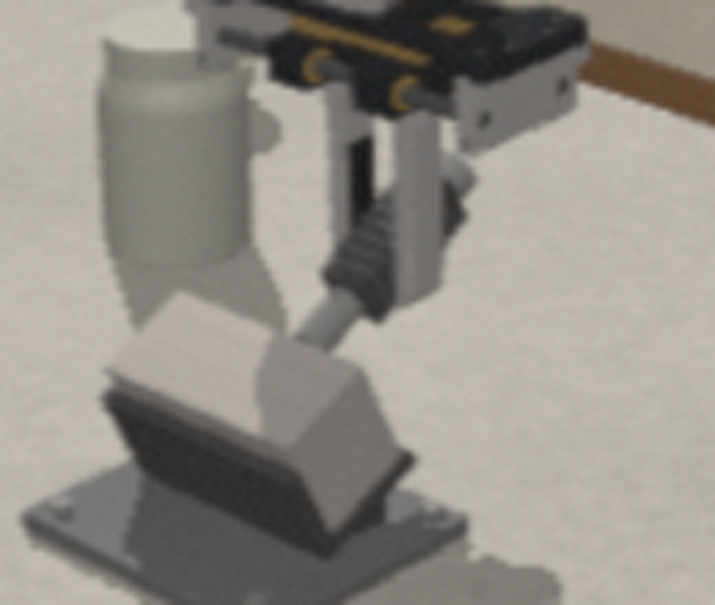

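```bash
python3 - <<'E'
from h import *
im=cv2.imread('pics/w10_full.png')
W=camera_params('wrist')
c=im[350:405,270:365].copy()
c=cv2.convertScaleAbs(cv2.resize(c,None,fx=8,fy=8,interpolation=2),alpha=1.6)
a=np.linspace(0,2*np.pi,100)
B=boreR(.045)
for r in (10,):
  for q in proj(W,[np.array([518.3,104.4,69.2])+B@np.array([r*np.cos(t),r*np.sin(t),0]) for t in a]):
    x,y=((q-[270,350]+.5)*8).astype(int)
    cv2.circle(c,(int(x),int(y)),1,(0,255,0),-1)
cv2.imwrite('pics/w10z.png',c)
E
```

```text
(no output)
```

View pics/w10z.png

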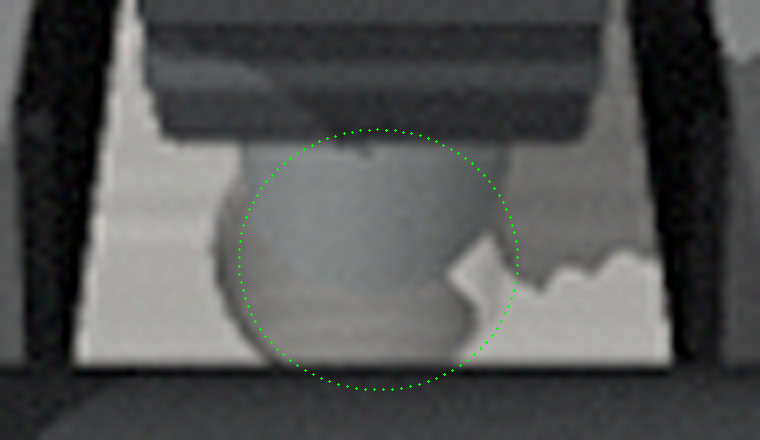

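```bash
python3 - <<'E'
from h import *
im=cv2.imread('pics/w10_full.png')
o,R=st()
W=camera_params('wrist')
c=im[350:405,270:365].copy()
c=cv2.convertScaleAbs(cv2.resize(c,None,fx=8,fy=8,interpolation=2),alpha=1.6)
a=np.linspace(0,2*np.pi,100)
B=boreR(.045)
def dr(P,col):
  for q in proj(W,P):
    x,y=((q-[270,350]+.5)*8).astype(int); cv2.circle(c,(int(x),int(y)),1,col,-1)
b=np.array([518.3,106.3,69.2])
dr([b+B@np.array([10*np.cos(t),10*np.sin(t),0]) for t in a],(0,255,0))
mid=o['eef_pos']+R@np.array([0.5,-7.4,3])
G=boreR(.045,np.radians(27.5)); print(mid, mid-64*G[:,2], b)
dr([mid-64*G[:,2]+G@np.array([7.75*np.cos(t),7.75*np.sin(t),0]) for t in a],(0,0,255))
dr([mid-62.5*G[:,2]+G@np.array([9.25*np.cos(t),9.25*np.sin(t),0]) for t in a],(255,0,255))
cv2.imwrite('pics/w10y.png',c)
E
```

```text
t 19.68 pos [580.1 107.5  95.1] x [ 0.045 -0.999  0.004] y [ 0.02  -0.003 -1.   ] w 25.8 F [-0.3 -0.8 -2.4] M [ 0.02  0.06 -0.05]
[582.95630255 107.18217925 102.51050794] [526.24507783 104.62845013  72.95859669] [518.3 106.3  69.2]
```

View pics/w10y.png

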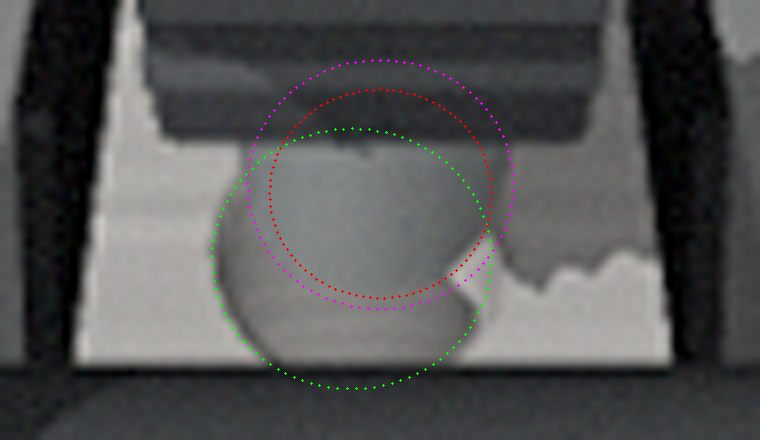

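Emit:
{"method": "carry_out", "body": {
  "deltas": [-0.8,0,0,0,-1.6,0,0,0,-1.6,0.8,-2,0,-1.6,1.8,-4,0,-1.6,2.7,-6,0,-1.6,3.5,-8,0,-1.6,4.4,-10,0,-1.6,5.3,-12,0,-1.6,6.1,-13.8,0]
}}

```text
time_s: 20.8
eef_pos: [567.8, 108.5, 89.4]
eef_rot: [-0.506, 0.482, -0.495, 0.516]
contact_force: [2.7, -0.0, -1.3]
width: 26.0
```

```bash
python3 - <<'E'
from h import *
o,R=st()
W=shot('wrist','w11')
im=cv2.imread('pics/w11_full.png')
c=im[190:400,250:385].copy()
cv2.imwrite('pics/w11z.png',cv2.convertScaleAbs(cv2.resize(c,None,fx=2.8,fy=2.8,interpolation=2),alpha=1.5))
E
```

```text
t 20.8 pos [567.8 108.5  89.4] x [ 0.045 -0.999  0.004] y [ 0.024 -0.003 -1.   ] w 26.0 F [ 2.7 -0.  -1.3] M [ 0.08 -0.55 -0.02]
```

View pics/w11z.png

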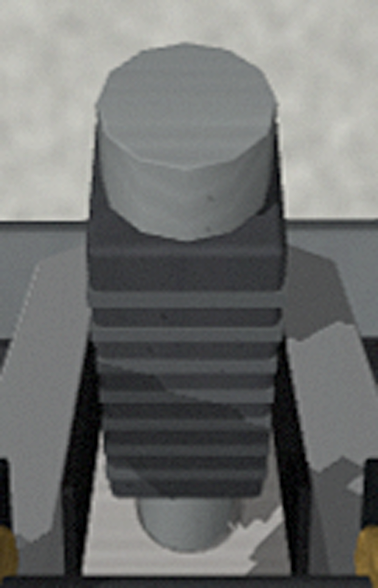

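Emit:
{"method": "carry_out", "body": {
  "deltas": [0,0.6,-1.2,0,0,1.2,-2.4,0,0,1.8,-3.6,0,0,2.4,-4.8,0,0,3.0,-6,0,0,3.6,-7.2,0,0,4.2,-8.4,0]
}}

```text
time_s: 21.72
eef_pos: [560.0, 107.7, 84.7]
eef_rot: [-0.506, 0.481, -0.496, 0.516]
contact_force: [5.3, -1.1, -5.1]
width: 25.8
```

```bash
python3 - <<'E'
from h import *
o,R=st()
E
```

```text
t 21.73 pos [560.  107.7  84.7] x [ 0.045 -0.999  0.005] y [ 0.025 -0.003 -1.   ] w 25.8 F [ 5.3 -1.1 -5.1] M [-0.12 -1.08  0.1 ]
```

Emit:
{"method": "carry_out", "body": {
  "deltas": [0,1,-0.6,0,0,1.8,-1.6,0,0,2.5,-2.8,0,0,3.1,-4,0,0,3.7,-5.2,0,0,4.3,-6.4,0,0,4.9,-7.6,0]
}}

```text
time_s: 22.6
eef_pos: [552.5, 107.3, 79.7]
eef_rot: [-0.506, 0.481, -0.496, 0.516]
contact_force: [0.4, 0.1, -1.5]
width: 25.7
```

```bash
python3 - <<'E'
from h import *
o,R=st()
W=shot('wrist','w12'); D=shot('side','s12',(150,260,260,390),5.5)
im=cv2.imread('pics/w12_full.png')
c=im[190:400,250:385].copy()
cv2.imwrite('pics/w12z.png',cv2.convertScaleAbs(cv2.resize(c,None,fx=2.8,fy=2.8,interpolation=2),alpha=1.5))
E
```

```text
t 22.6 pos [552.5 107.3  79.7] x [ 0.045 -0.999  0.005] y [ 0.025 -0.003 -1.   ] w 25.7 F [ 0.4  0.1 -1.5] M [0.09 0.1  0.01]
```

View pics/w12z.png

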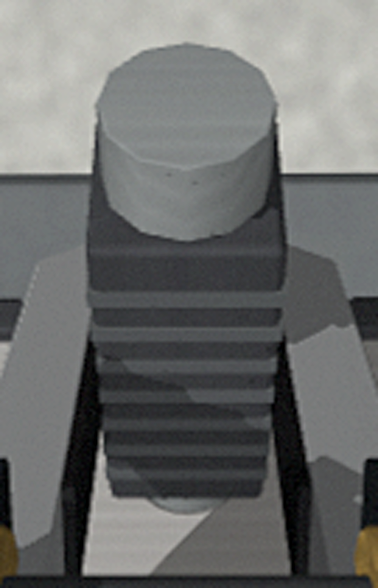

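View pics/s12.png

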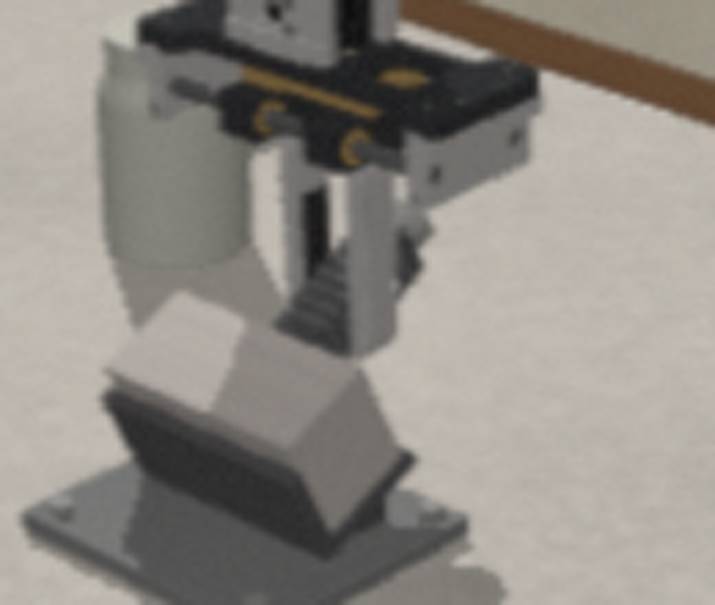

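Emit:
{"method": "carry_out", "body": {
  "deltas": [0,0.6,-1.2,0,0,1.1,-2.4,0,0,1.7,-3.6,0,0,2.2,-4.8,0,0,2.7,-6,0,0,3.2,-7.2,0]
}}

```text
time_s: 23.45
eef_pos: [546.2, 106.9, 76.7]
eef_rot: [-0.505, 0.481, -0.496, 0.517]
contact_force: [2.5, -0.3, -1.0]
width: 25.6
```

```bash
python3 - <<'E'
from h import *
o,R=st()
E
```

```text
t 23.45 pos [546.2 106.9  76.7] x [ 0.045 -0.999  0.005] y [ 0.027 -0.004 -1.   ] w 25.6 F [ 2.5 -0.3 -1. ] M [-0.07 -0.44  0.03]
```

Emit:
{"method": "carry_out", "body": {
  "deltas": [0,0.4,-1,0,0,0.9,-2,0,0,1.3,-3,0,0,1.6,-3.6,0]
}}

```text
time_s: 23.95
eef_pos: [544.9, 106.7, 76.2]
eef_rot: [-0.504, 0.479, -0.498, 0.518]
contact_force: [6.0, 0.3, 0.9]
width: 26.0
```

```bash
python3 - <<'E'
from h import *
o,R=st()
W=shot('wrist','w13'); D=shot('side','s13',(150,260,260,390),5.5)
im=cv2.imread('pics/w13_full.png')
c=im[190:400,250:385].copy()
cv2.imwrite('pics/w13z.png',cv2.convertScaleAbs(cv2.resize(c,None,fx=2.8,fy=2.8,interpolation=2),alpha=1.5))
E
```

```text
t 23.95 pos [544.9 106.7  76.2] x [ 0.045 -0.999  0.005] y [ 0.032 -0.003 -0.999] w 26.0 F [6.  0.3 0.9] M [ 0.02 -1.    0.03]
```

View pics/w13z.png

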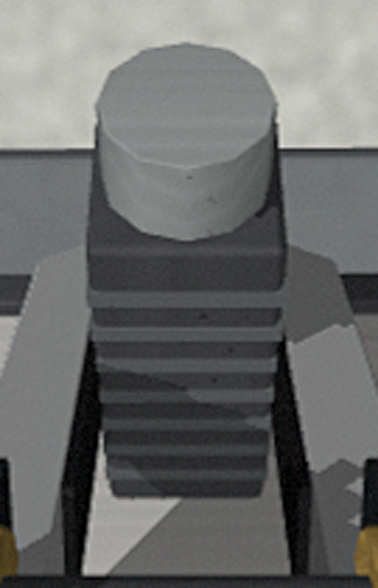

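View pics/s13.png

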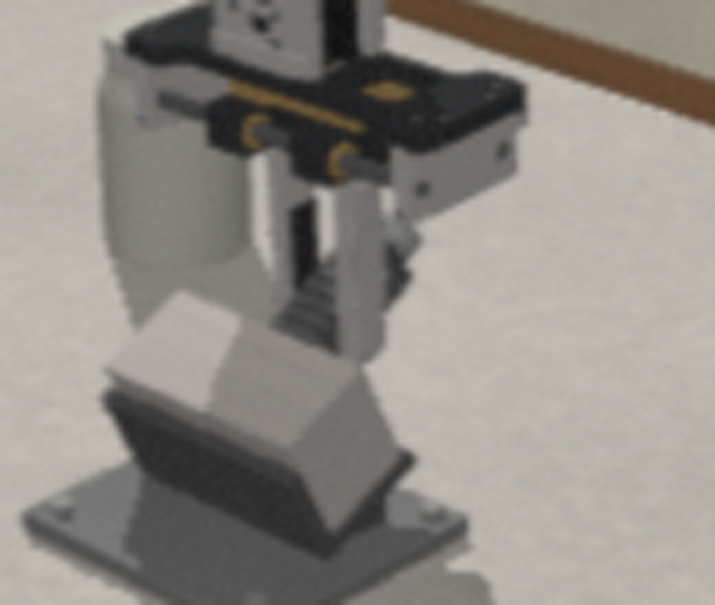

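Emit:
{"method": "carry_out", "body": {
  "deltas": [0,0.8,-1.8,0,0,1.6,-3.2,0,0,1.8,-3.8,0,0,1.8,-3.8,0]
}}

```text
time_s: 24.55
eef_pos: [544.8, 106.7, 76.4]
eef_rot: [-0.502, 0.478, -0.499, 0.52]
contact_force: [7.0, 0.1, 3.1]
width: 25.7
```

```bash
python3 - <<'E'
from h import *
o,R=st()
W=shot('wrist','w14'); D=shot('side','s14')
im=cv2.imread('pics/w14_full.png')
c=im[190:400,250:385].copy()
cv2.imwrite('pics/w14z.png',cv2.convertScaleAbs(cv2.resize(c,None,fx=2.8,fy=2.8,interpolation=2),alpha=1.5))
E
```

```text
t 24.55 pos [544.8 106.7  76.4] x [ 0.045 -0.999  0.005] y [ 0.04  -0.003 -0.999] w 25.7 F [7.  0.1 3.1] M [ 0.05 -1.04 -0.01]
```

View pics/w14z.png

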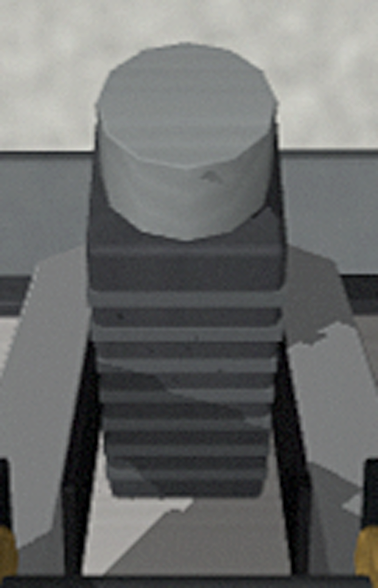

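Emit:
{"method": "carry_out", "body": {
  "deltas": [0,-1.5,3.7,0,0,-3.5,8.3,0,0,-6,14,0,0,-8.5,20,0,0,-11,26,0,0,-13.5,32,0,0,-16,38,0,0,-19,45,0,0,-23,55,0,0,-27,65,0]
}}

```text
time_s: 25.9
eef_pos: [609.4, 109.7, 106.4]
eef_rot: [-0.502, 0.477, -0.5, 0.52]
contact_force: [0.6, -0.6, -3.1]
width: 26.0
```

```bash
python3 - <<'E'
from h import *
o,R=st()
W=shot('wrist','w15'); D=shot('side','s15',(130,260,260,420),4.6)
im=cv2.imread('pics/w15_full.png')
cv2.imwrite('pics/w15c.png',cv2.resize(im[190:400,250:380],None,fx=4,fy=2.8,interpolation=2))
for t in ['go_tip','nogo_tip']:
  for c in ['wrist','side']:
    print(t,c,[(np.round(d['position'],1),round(d['p'],2)) for d in place_of(t,c)])
E
```

```text
t 25.9 pos [609.4 109.7 106.4] x [ 0.045 -0.999  0.005] y [ 0.041 -0.003 -0.999] w 26.0 F [ 0.6 -0.6 -3.1] M [ 0.12  0.14 -0.05]
go_tip wrist [(array([303.8, 625. ]), 0.82), (array([370.7, 314.3]), 0.69)]
go_tip side [(array([387.4, 407.5]), 0.9), (array([203.5, 325.2]), 0.64), (array([263.7, 401. ]), 0.62)]
nogo_tip wrist [(array([225.6, 316.6]), 0.96)]
nogo_tip side [(array([344.3, 374.6]), 0.94), (array([254.3, 442.2]), 0.87), (array([170.2, 350.7]), 0.69)]
```

View pics/w15c.png

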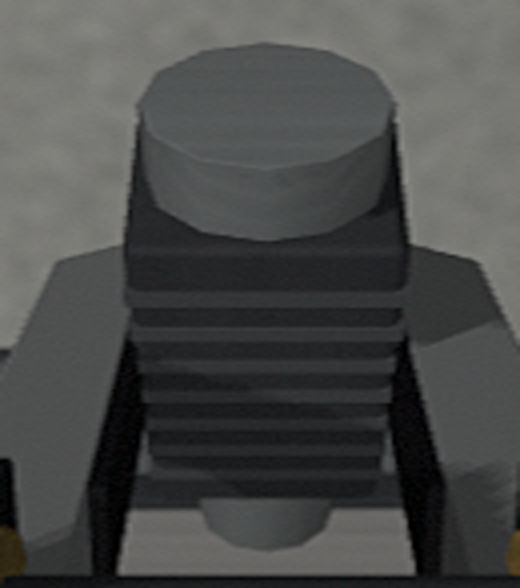

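Emit:
{"method": "carry_out", "body": {
  "deltas": [0,-8,0,0,0,-18,-5,0,0,-24,-18,0,0,-26,-35,0,-0.5,-26.5,-50,0,-0.6,-26.5,-58,0,-0.6,-26.5,-60,0,-0.6,-26.5,-60,0]
}}

```text
time_s: 27.2
eef_pos: [547.3, 107.7, 129.9]
eef_rot: [-0.502, 0.478, -0.499, 0.52]
contact_force: [-0.3, 0.3, -2.4]
width: 26.1
```

```bash
python3 - <<'E'
from h import *
o,R=st()
D=shot('side','s16',(130,260,260,420),4.6)
d=np.array([548.2,107.6,74.7])-o['eef_pos'];print(R.T@d)
E
```

```text
t 27.2 pos [547.3 107.7 129.9] x [ 0.045 -0.999  0.005] y [ 0.04  -0.003 -0.999] w 26.1 F [-0.3  0.3 -2.4] M [0.02 0.14 0.02]
[-0.15798154 55.14639953 -1.28307382]
```

View pics/s16.png

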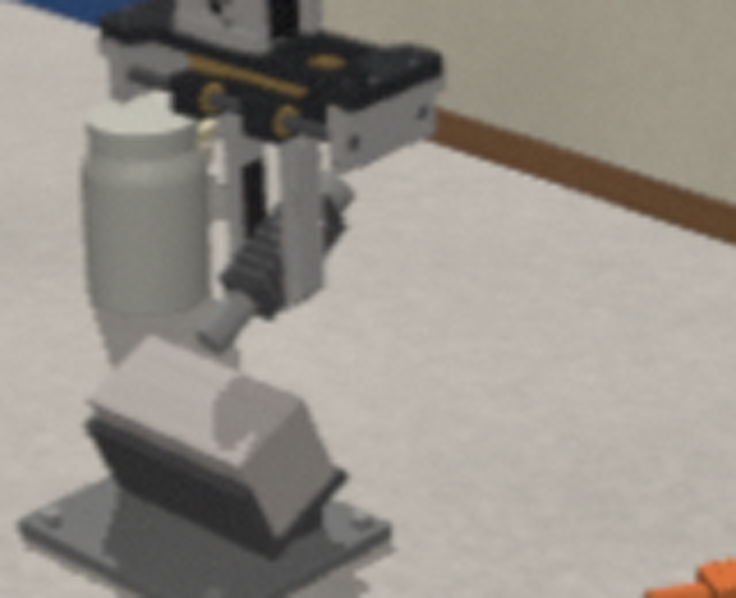

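Emit:
{"method": "carry_out", "body": {
  "deltas": [0,7,0,0,0,13,-0.3,0,0,19,-0.5,0,0,25,-0.6,0,0,31,-0.7,0,0,37,-0.9,0,0,43,-1,0,0,48,-1.2,0,0,53,-1.3,0,0,56,-1.3,0]
}}

```text
time_s: 28.5
eef_pos: [554.2, 107.5, 77.1]
eef_rot: [-0.499, 0.475, -0.502, 0.523]
contact_force: [3.9, 0.2, 7.0]
width: 25.8
```

```bash
python3 - <<'E'
from h import *
o,R=st()
D=shot('side','s17',(130,260,260,420),4.6)
E
```

```text
t 28.5 pos [554.2 107.5  77.1] x [ 0.045 -0.999  0.005] y [ 0.051 -0.002 -0.999] w 25.8 F [3.9 0.2 7. ] M [ 0.13 -0.4  -0.  ]
```

View pics/s17.png

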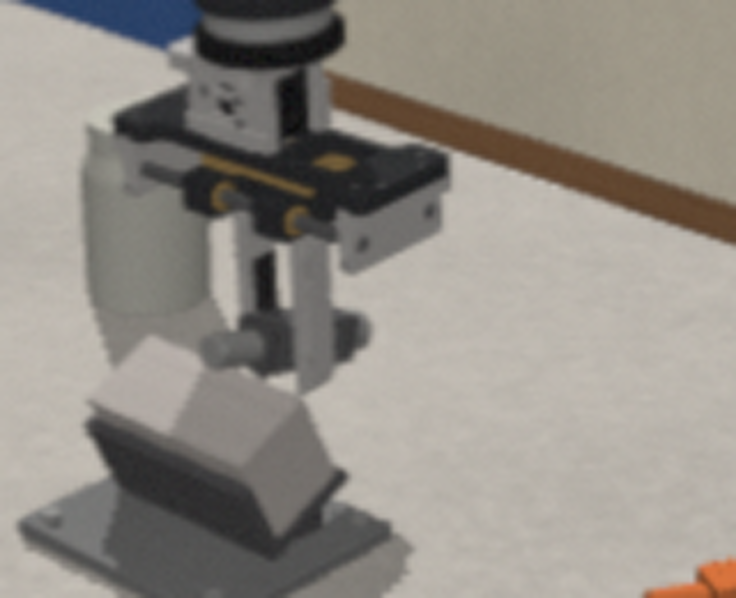

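Emit:
{"method": "carry_out", "body": {
  "deltas": [0,-10,0,0,0,-25,0,0,0,-38,0,0,0,-40,0,0]
}}

```text
time_s: 29.05
eef_pos: [552.7, 107.7, 118.2]
eef_rot: [-0.498, 0.474, -0.503, 0.523]
contact_force: [-0.0, 0.5, -2.4]
width: 25.8
```

```bash
cat >> h.py <<'E'
def pitch(godir, off=3.3, ppl=None):
    # godir: horizontal unit of go. prints predicted go/nogo pixels in side for pitches (positive go down) and net reports
    o,R=st(); D=camera_params('side'); W=camera_params('wrist')
    mid=o['eef_pos']+R@np.array([0.5,-7.4,off])
    for th in (-30,-27,-24,-21,-18,-15,-12):
        t=np.radians(th); u=np.array([*godir,0])*np.cos(t)-np.array([0,0,np.sin(t)])
        print(th,[(proj(P,mid+64*u)[0].round(1)[::-1],proj(P,mid-48*u)[0].round(1)[::-1]) for P in (D,W)])
E
python3 - <<'E'
from h import *
pitch((-.999,-.045))
W=shot('wrist','w18'); D=shot('side','s18',(130,230,280,410),5.6)
for t in ['go_tip','nogo_tip']:
  for c in ['wrist','side']:
    print(t,c,[(np.round(d['position'],1),round(d['p'],2)) for d in place_of(t,c)])
E
```

```text
t 29.05 pos [552.7 107.7 118.2] x [ 0.045 -0.999  0.005] y [ 0.054 -0.002 -0.999] w 25.8 F [-0.   0.5 -2.4] M [ 0.02  0.13 -0.  ]
-30 [(array([184.3, 305.5]), array([193.9, 334.5])), (array([462.8, 318.2]), array([202.5, 317.4]))]
-27 [(array([185.7, 305. ]), array([192.9, 334.8])), (array([460.3, 318.1]), array([200.8, 317.4]))]
-24 [(array([187.1, 304.6]), array([191.9, 335.1])), (array([457.5, 318. ]), array([199.2, 317.4]))]
-21 [(array([188.6, 304.2]), array([190.9, 335.4])), (array([454.4, 318. ]), array([197.9, 317.5]))]
-18 [(array([190. , 303.9]), array([190. , 335.6])), (array([450.9, 317.9]), array([196.9, 317.5]))]
-15 [(array([191.4, 303.7]), array([189. , 335.8])), (array([447.2, 317.8]), array([196. , 317.6]))]
-12 [(array([192.8, 303.5]), array([188., 336.])), (array([443.2, 317.8]), array([195.5, 317.6]))]
go_tip wrist [(array([446.2, 317.6]), 0.88), (array([223.2, 628.8]), 0.7), (array([303.3, 316.3]), 0.16)]
go_tip side [(array([192.1, 305.9]), 0.75), (array([384.8, 407.2]), 0.71), (array([258.3, 402.6]), 0.61)]
nogo_tip wrist [(array([192.6, 316.6]), 0.69)]
nogo_tip side [(array([186.7, 335.9]), 0.75), (array([348.2, 374.7]), 0.74), (array([219.3, 195.4]), 0.7), (array([253.4, 439.8]), 0.65)]
```

View pics/s18.png

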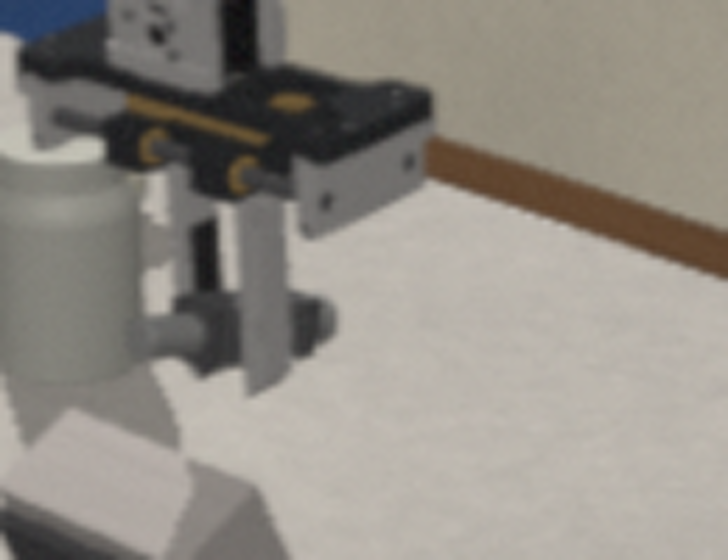

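View pics/w18.png

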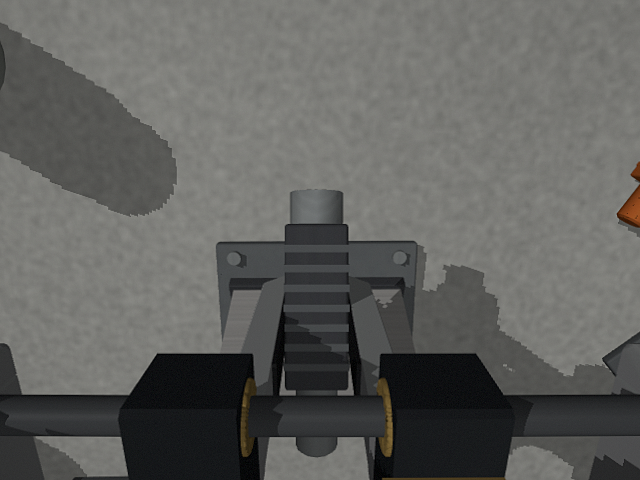

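Emit:
{"method": "carry_out", "body": {
  "deltas": [0,8,-3,0,0,18,-5,0,0,24,-5.5,0,0,29,-6,0,0,34,-6,0,0,39,-6,0,0,43,-6,0,0,46,-6,0,0,48,-6,0,0,48,-6,0]
}}

```text
time_s: 30.6
eef_pos: [549.4, 107.3, 69.9]
eef_rot: [-0.499, 0.474, -0.503, 0.523]
contact_force: [-2.3, -0.2, 6.9]
width: 25.8
```

```bash
python3 - <<'E'
from h import *
o,R=st()
E
```

```text
t 30.6 pos [549.4 107.3  69.9] x [ 0.045 -0.999  0.005] y [ 0.053 -0.002 -0.999] w 25.8 F [-2.3 -0.2  6.9] M [-0.01  0.67  0.  ]
```

Emit:
{"method": "carry_out", "body": {
  "deltas": [0,-10,0,0,0,-25,0,0,0,-40,0,0,0,-50,0,0,0,-50,0,0]
}}

```text
time_s: 31.22
eef_pos: [547.7, 107.5, 121.2]
eef_rot: [-0.498, 0.474, -0.503, 0.524]
contact_force: [0.1, -0.3, -1.9]
width: 25.8
```

```bash
python3 - <<'E'
from h import *
pitch((-.999,-.045))
W=shot('wrist','w19'); D=shot('side','s19',(130,230,280,410),5.6)
for t in ['go_tip','nogo_tip']:
  for c in ['wrist','side']:
    print(t,c,[(np.round(d['position'],1),round(d['p'],2)) for d in place_of(t,c)])
E
```

```text
t 31.23 pos [547.7 107.5 121.2] x [ 0.045 -0.999  0.005] y [ 0.055 -0.002 -0.998] w 25.8 F [ 0.1 -0.3 -1.9] M [0.06 0.11 0.02]
-30 [(array([183.8, 303.8]), array([193.4, 333.1])), (array([462.9, 318.2]), array([202.6, 317.4]))]
-27 [(array([185.2, 303.4]), array([192.4, 333.4])), (array([460.4, 318.1]), array([200.8, 317.4]))]
-24 [(array([186.6, 303. ]), array([191.5, 333.7])), (array([457.6, 318.1]), array([199.3, 317.4]))]
-21 [(array([188. , 302.6]), array([190.5, 334. ])), (array([454.4, 318. ]), array([197.9, 317.5]))]
-18 [(array([189.5, 302.3]), array([189.5, 334.2])), (array([451. , 317.9]), array([196.9, 317.5]))]
-15 [(array([190.9, 302. ]), array([188.5, 334.4])), (array([447.3, 317.9]), array([196. , 317.6]))]
-12 [(array([192.3, 301.8]), array([187.5, 334.6])), (array([443.3, 317.8]), array([195.5, 317.6]))]
go_tip wrist [(array([464.1, 317.2]), 0.67), (array([214.2, 623.6]), 0.61)]
go_tip side [(array([263.2, 398.8]), 0.95), (array([186.7, 302.8]), 0.72), (array([384. , 407.2]), 0.72)]
nogo_tip wrist [(array([200.9, 316.4]), 0.94)]
nogo_tip side [(array([251.5, 440.8]), 0.75), (array([188.3, 332.1]), 0.63), (array([343.5, 377.5]), 0.57)]
```

View pics/s19.png

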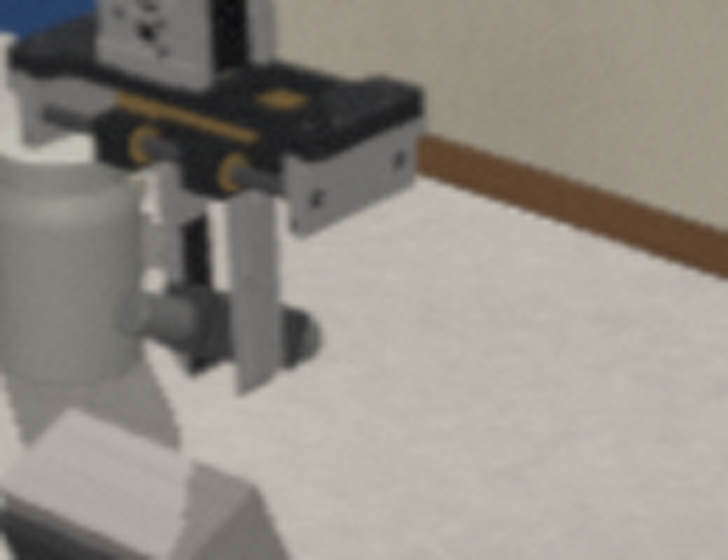

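```bash
python3 - <<'E'
from h import *
im=cv2.imread('pics/w19_full.png')
cv2.imwrite('pics/w19c.png',cv2.resize(im[180:480,250:380],None,fx=4,fy=2,interpolation=2))
E
```

```text
(no output)
```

View pics/w19c.png

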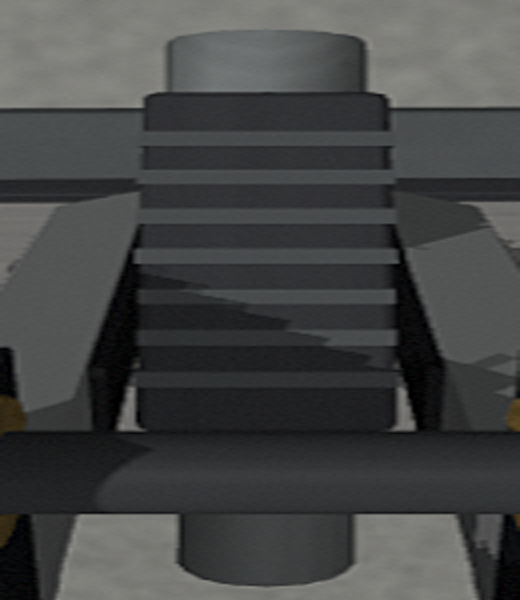

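```bash
python3 - <<'E'
from h import *
from scipy.optimize import least_squares
o,R=st(); W=camera_params('wrist')
f=[(286.25,226.5),(347,226.5)]; b=[(284.25,395),(349.5,395)]
x,e=fitg(W,o,R,None,f,b); print(x[:3].round(2),np.degrees(x[3]).round(2),e.round(1))
# fixed y=-7.4 : use rows only: front row, rear row, nogo far rim row, go tip low row
a=np.linspace(0,6.283,73)
def rows(z,th,y=-7.4):
    ax=np.array([0,np.sin(th),np.cos(th)]);up=np.array([0,-np.cos(th),np.sin(th)]);sx=np.array([1,0,0]);m=np.array([.5,y,z])
    Pj=lambda v:proj(W,(R@np.array(v).T).T+o['eef_pos'])
    fr=Pj([m+34*ax+13*up])[0,1];re=Pj([m-34*ax+13*up])[0,1]
    n=Pj([m+48*ax+11.5*(np.cos(t)*sx+np.sin(t)*up) for t in a])[:,1].min()
    g=Pj([m-62.5*ax+9.25*(np.cos(t)*sx+np.sin(t)*up) for t in a])[:,1].max()
    return np.array([fr,re,n,g])
obs=np.array([226.5,395,195,472.])
for y in (-7.4,-6,-5,-4):
    r=least_squares(lambda p:rows(p[0],p[1],y)-obs,[3,.3]);print(y,r.x[0].round(2),np.degrees(r.x[1]).round(2),r.fun.round(1))
E
```

```text
t 31.52 pos [546.2 107.3 119. ] x [ 0.045 -0.999  0.005] y [ 0.051 -0.002 -0.999] w 25.5 F [-0.  -0.3 -2.8] M [0.1  0.17 0.  ]
[ 0.05 -9.58  2.18] 26.72 [-0.   0.   0.3  0.1 -0.3 -0.1  0.  -0. ]
-7.4 0.76 30.72 [ 1.1 -2.1  3.4 -2.7]
-6 -0.03 31.09 [ 1.9 -2.9  4.6 -4. ]
-5 -0.6 31.28 [ 2.5 -3.4  5.4 -4.9]
-4 -1.18 31.43 [ 3.1 -3.9  6.2 -5.9]
```

Emit:
{"method": "carry_out", "body": {
  "deltas": [0,0,15,0,0,0,40,-9,0,0,60,-19,0,0,64,-29,0,0,64,-39,0,2,64,-49,0,4,64,-59,0,6,64,-69,0,8,64,-79,0,10,64,-89]
}}

```text
time_s: 32.78
eef_pos: [611.5, 110.2, 111.9]
eef_rot: [0.708, 0.03, 0.007, -0.706]
contact_force: [-0.0, -0.7, -1.3]
width: 25.6
```

Emit:
{"method": "carry_out", "body": {
  "deltas": [0,0,0,-10,0,0,0,-20,0,0,0,-30,0,0,0,-40,0,0,0,-50,0,0,0,-60,0,0,0,-70,0,0,0,-80,0,0,0,-90,0,0,0,-91]
}}

```text
time_s: 34.02
eef_pos: [612.4, 110.1, 111.7]
eef_rot: [0.501, 0.524, -0.5, -0.474]
contact_force: [0.1, 0.5, -1.8]
width: 25.8
```

```bash
python3 - <<'E'
from h import *
o,R=st()
d=np.array([591,109.5,94.8])-o['eef_pos'];print((R.T@d).round(1))
pitch((.999,.045),off=2.5)
W=shot('wrist','w20'); D=shot('side','s20',(130,240,290,410),5.6)
for t in ['go_tip','nogo_tip']:
  for c in ['wrist','side']:
    print(t,c,[(np.round(d['position'],1),round(d['p'],2)) for d in place_of(t,c)])
E
```

```text
t 34.02 pos [612.4 110.1 111.7] x [-0.049  0.999 -0.005] y [ 0.052 -0.002 -0.999] w 25.8 F [ 0.1  0.5 -1.8] M [ 0.08 -0.03 -0.08]
[ 0.5 15.7 22.3]
t 34.02 pos [612.4 110.1 111.7] x [-0.049  0.999 -0.005] y [ 0.052 -0.002 -0.999] w 25.8 F [ 0.1  0.5 -1.8] M [ 0.08 -0.03 -0.08]
-30 [(array([167.5, 352.7]), array([200.1, 326.1])), (array([461.4, 315.7]), array([203.5, 317.2]))]
-27 [(array([168.4, 353.2]), array([199.4, 325.7])), (array([458.2, 315.8]), array([202.2, 317.2]))]
-24 [(array([169.4, 353.5]), array([198.7, 325.4])), (array([454.6, 315.8]), array([201.2, 317.2]))]
-21 [(array([170.4, 353.8]), array([197.9, 325.1])), (array([450.8, 315.8]), array([200.5, 317.2]))]
-18 [(array([171.5, 354.1]), array([197.1, 324.9])), (array([446.8, 315.8]), array([200. , 317.2]))]
-15 [(array([172.6, 354.3]), array([196.3, 324.7])), (array([442.5, 315.9]), array([199.9, 317.2]))]
-12 [(array([173.7, 354.5]), array([195.5, 324.5])), (array([438. , 315.9]), array([200. , 317.2]))]
go_tip wrist [(array([462.4, 315.6]), 0.91)]
go_tip side [(array([260.2, 400.9]), 0.86), (array([167.4, 352.3]), 0.72), (array([386.9, 405.7]), 0.66), (array([216.5, 310.3]), 0.63)]
nogo_tip wrist [(array([199.8, 314. ]), 0.94)]
nogo_tip side [(array([347.5, 375.8]), 0.75), (array([252.7, 439.8]), 0.69), (array([198.9, 328.2]), 0.68)]
```

View pics/s20.png

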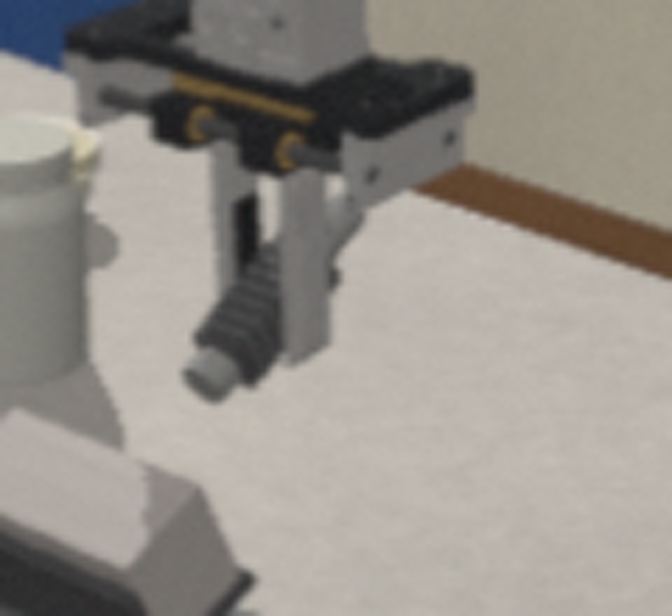

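View pics/w20.png

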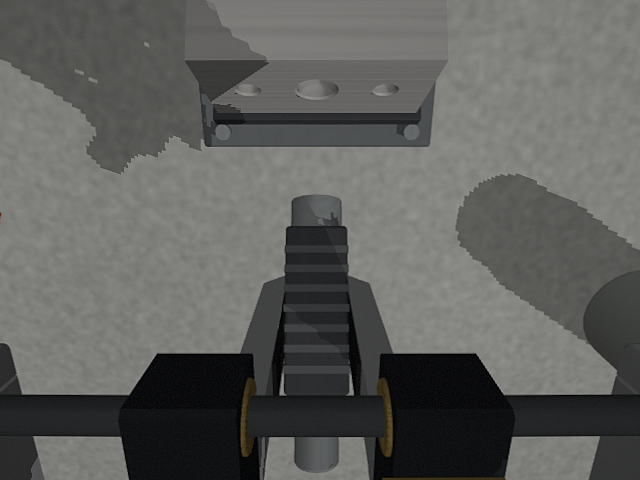

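```bash
python3 - <<'E'
from h import *
im=cv2.imread('pics/w20_full.png')
o,R=st()
W=camera_params('wrist')
r0,r1,c0,c1=40,240,215,420
c=cv2.convertScaleAbs(cv2.resize(im[r0:r1,c0:c1],None,fx=3,fy=3,interpolation=2),alpha=1.4)
a=np.linspace(0,2*np.pi,100)
B=boreR(.045)
def dr(P,col):
  for q in proj(W,P):
    x,y=((q-[c0,r0]+.5)*3).astype(int); cv2.circle(c,(int(x),int(y)),1,col,-1)
b=np.array([517.5,106.3,69.2])
for y,r in ((0,10),(34,5.5),(-34,5.5)):
  dr([b+B@np.array([r*np.cos(t),y+r*np.sin(t),0]) for t in a],(0,255,0))
mid=o['eef_pos']+R@np.array([0.5,-7.4,2.5])
G=boreR(.045,np.radians(27.5)); print(mid, mid-48*G[:,2], b)
dr([mid-48*G[:,2]+G@np.array([11.5*np.cos(t),11.5*np.sin(t),0]) for t in a],(0,0,255))
cv2.imwrite('pics/w20y.png',c)
E
```

```text
t 34.33 pos [611.7 110.2 111.9] x [-0.049  0.999 -0.005] y [ 0.052 -0.002 -0.999] w 26.1 F [-0.6  1.3 -1.9] M [ 0.1  -0.    0.02]
[608.80652197 110.56966075 119.14558421] [566.27310343 108.65436391  96.98165078] [517.5 106.3  69.2]
```

View pics/w20y.png

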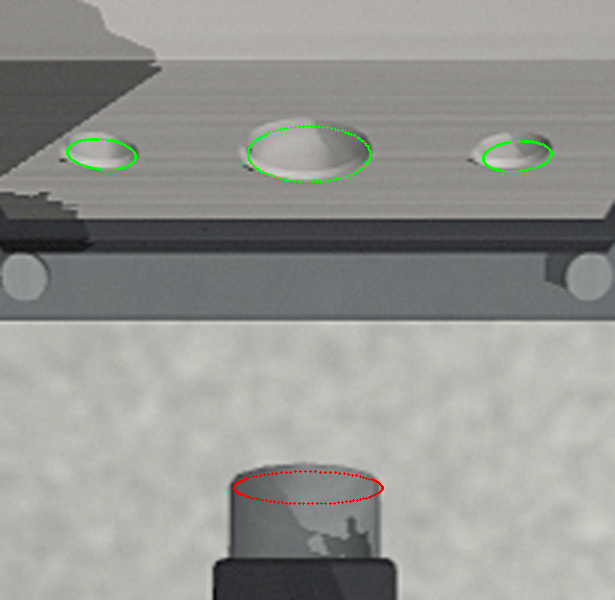

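Emit:
{"method": "carry_out", "body": {
  "deltas": [0,3,5,0,0,7,12,0,0,11,20,0,0,15,28,0,0,18,34,0,-0.2,20,37.5,0,-0.2,20.7,39,0,-0.2,20.7,39,0]
}}

```text
time_s: 35.33
eef_pos: [574.0, 108.0, 89.3]
eef_rot: [0.501, 0.524, -0.5, -0.473]
contact_force: [-0.8, 0.3, -1.9]
width: 25.8
```

```bash
python3 - <<'E'
from h import *
o,R=st()
W=shot('wrist','w21'); D=shot('side','s21',(140,250,270,390),5.6)
im=cv2.imread('pics/w21_full.png')
r0,r1,c0,c1=100,260,230,400
c=cv2.convertScaleAbs(cv2.resize(im[r0:r1,c0:c1],None,fx=3.6,fy=3.6,interpolation=2),alpha=1.4)
cv2.imwrite('pics/w21y.png',c)
mid=o['eef_pos']+R@np.array([0.5,-7.4,2.5])
G=boreR(.045,np.radians(27.5)); print(mid-48*G[:,2])
E
```

```text
t 35.33 pos [574.  108.   89.3] x [-0.049  0.999 -0.005] y [ 0.052 -0.002 -0.999] w 25.8 F [-0.8  0.3 -1.9] M [ 0.12 -0.01  0.03]
[528.59140387 106.48040521  74.41077582]
```

View pics/w21y.png

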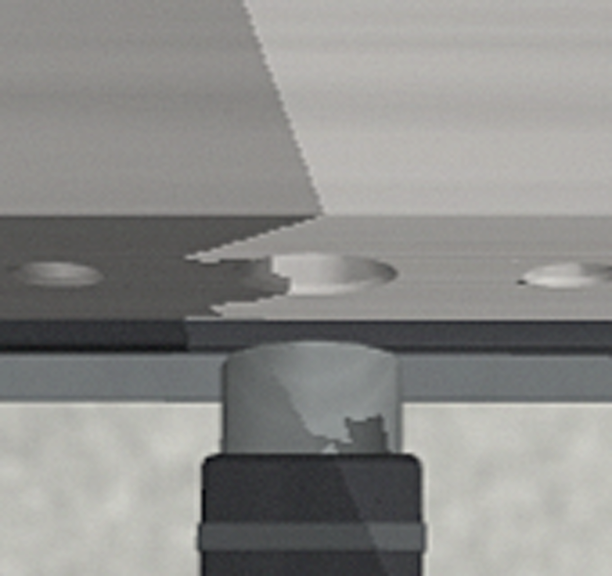

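View pics/s21.png

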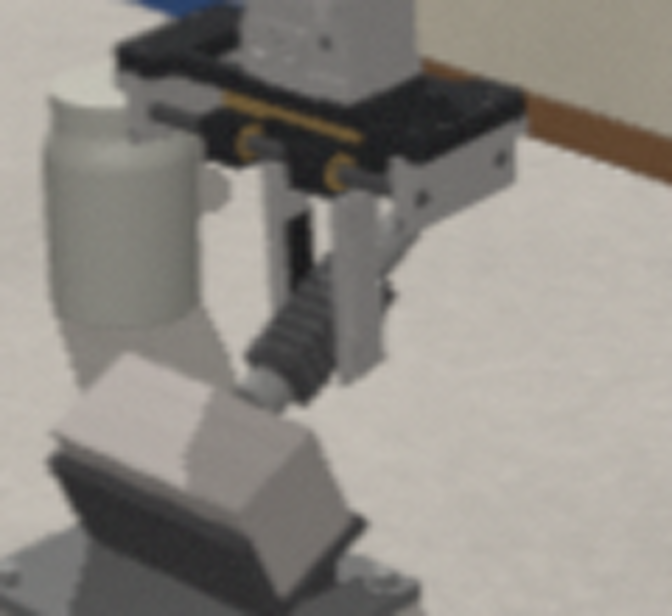

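Emit:
{"method": "carry_out", "body": {
  "deltas": [0.2,1.1,2.8,0,0.5,2.2,5.5,0,0.5,3,7.4,0,0.5,3.6,8.8,0,0.5,4.1,10.2,0,0.5,4.5,11.1,0]
}}

```text
time_s: 36.17
eef_pos: [563.4, 107.9, 84.4]
eef_rot: [0.501, 0.524, -0.5, -0.473]
contact_force: [0.2, -0.6, -2.1]
width: 26.0
```

```bash
python3 - <<'E'
from h import *
o,R=st()
W=shot('wrist','w22')
im=cv2.imread('pics/w22_full.png')
r0,r1,c0,c1=100,260,230,400
c=cv2.convertScaleAbs(cv2.resize(im[r0:r1,c0:c1],None,fx=3.6,fy=3.6,interpolation=2),alpha=1.4)
cv2.imwrite('pics/w22y.png',c)
E
```

```text
t 36.17 pos [563.4 107.9  84.4] x [-0.049  0.999 -0.005] y [ 0.052 -0.002 -0.999] w 26.0 F [ 0.2 -0.6 -2.1] M [ 0.12 -0.11 -0.06]
```

View pics/w22y.png

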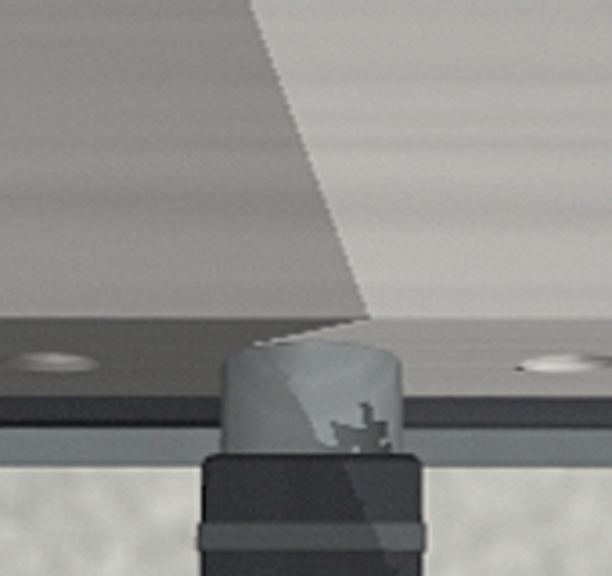

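Emit:
{"method": "carry_out", "body": {
  "deltas": [0,0.6,0.9,0,0,1.0,1.8,0,0,1.5,2.8,0,0,1.7,3.3,0]
}}

```text
time_s: 36.72
eef_pos: [563.2, 107.9, 84.5]
eef_rot: [0.503, 0.526, -0.498, -0.472]
contact_force: [6.4, 0.4, 3.5]
width: 25.7
```

```bash
python3 - <<'E'
from h import *
o,R=st()
E
```

```text
t 36.73 pos [563.2 107.9  84.5] x [-0.049  0.999 -0.005] y [ 0.059 -0.002 -0.998] w 25.7 F [6.4 0.4 3.5] M [ 0.17 -0.9   0.03]
```

Emit:
{"method": "carry_out", "body": {
  "deltas": [0,0.7,2.6,0,0,0.7,2.6,0,0,0.7,2.6,0,0,0.7,2.6,0,0,0.7,2.6,0,0,0.7,2.6,0,0,0.7,2.6,0,0,0.7,2.6,0,0,0.7,2.6,0,0,0.7,2.6,0]
}}

```text
time_s: 37.98
eef_pos: [563.1, 107.9, 84.9]
eef_rot: [0.504, 0.527, -0.496, -0.47]
contact_force: [5.3, -0.5, 1.2]
width: 26.1
```

```bash
python3 - <<'E'
from h import *
o,R=st()
W=shot('wrist','w23'); D=shot('side','s23',(140,250,270,390),5.6)
im=cv2.imread('pics/w23_full.png')
r0,r1,c0,c1=100,260,230,400
c=cv2.convertScaleAbs(cv2.resize(im[r0:r1,c0:c1],None,fx=3.6,fy=3.6,interpolation=2),alpha=1.4)
cv2.imwrite('pics/w23y.png',c)
E
```

```text
t 37.98 pos [563.1 107.9  84.9] x [-0.049  0.999 -0.005] y [ 0.065 -0.002 -0.998] w 26.1 F [ 5.3 -0.5  1.2] M [ 0.19 -1.08 -0.13]
```

View pics/w23y.png

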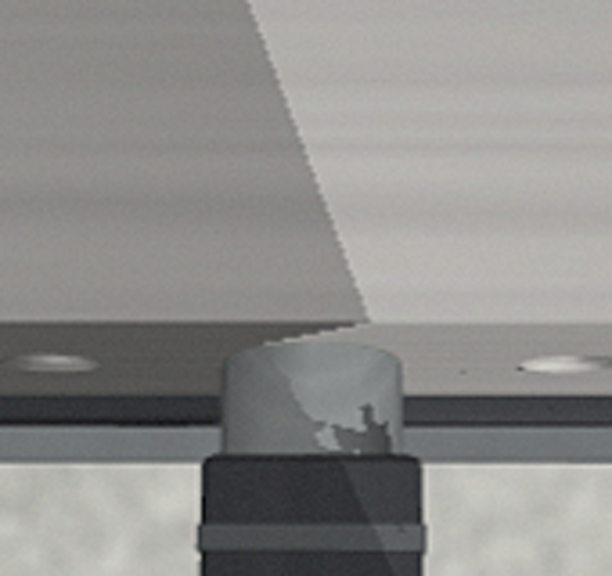

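View pics/s23.png

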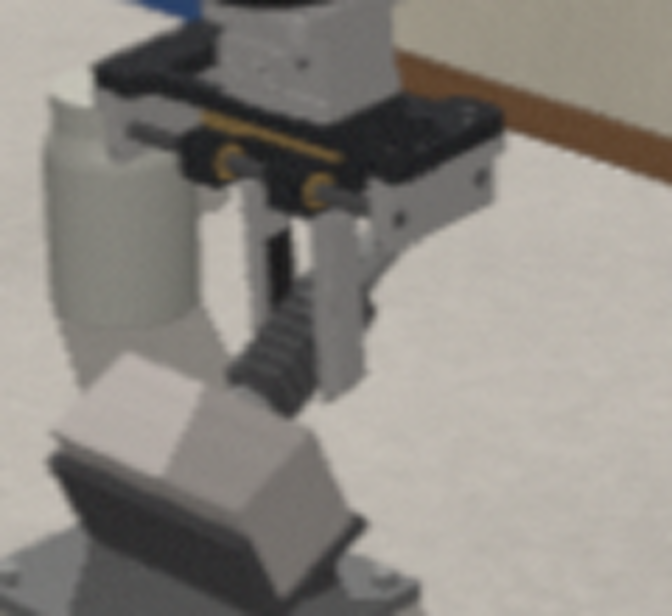

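Emit:
{"method": "carry_out", "body": {
  "deltas": [0,1.5,2,0,0,2.4,2,0,0,3,2,0,0,3,2,0,0,3,2,0,0,3,2,0,0,3,2,0,0,3,2,0,0,3,2,0,0,3,2,0]
}}

```text
time_s: 39.33
eef_pos: [563.7, 107.9, 83.7]
eef_rot: [0.506, 0.529, -0.495, -0.469]
contact_force: [5.2, 0.9, 5.8]
width: 25.7
```

```bash
python3 - <<'E'
from h import *
o,R=st()
W=shot('wrist','w24'); D=shot('side','s24',(140,250,270,390),5.6)
im=cv2.imread('pics/w24_full.png')
r0,r1,c0,c1=100,260,230,400
c=cv2.convertScaleAbs(cv2.resize(im[r0:r1,c0:c1],None,fx=3.6,fy=3.6,interpolation=2),alpha=1.4)
cv2.imwrite('pics/w24y.png',c)
pitch((.999,.045),off=2.5)
for t in ['go_tip','nogo_tip']:
  for c in ['side','wrist']:
    print(t,c,[(np.round(d['position'],1),round(d['p'],2)) for d in place_of(t,c)])
E
```

```text
t 39.33 pos [563.7 107.9  83.7] x [-0.049  0.999 -0.005] y [ 0.07  -0.001 -0.998] w 25.7 F [5.2 0.9 5.8] M [ 0.18 -0.66 -0.04]
t 39.42 pos [563.7 107.8  83.7] x [-0.049  0.999 -0.005] y [ 0.07  -0.001 -0.998] w 25.8 F [5.3 0.9 5.3] M [ 0.23 -0.67 -0.02]
-30 [(array([183.6, 339.5]), array([217.1, 312.1])), (array([460.2, 315.8]), array([203. , 317.2]))]
-27 [(array([184.5, 340. ]), array([216.5, 311.7])), (array([456.9, 315.8]), array([201.8, 317.2]))]
-24 [(array([185.5, 340.4]), array([215.8, 311.4])), (array([453.3, 315.9]), array([200.9, 317.2]))]
-21 [(array([186.5, 340.7]), array([215. , 311.1])), (array([449.4, 315.9]), array([200.3, 317.2]))]
-18 [(array([187.5, 341. ]), array([214.2, 310.8])), (array([445.3, 315.9]), array([199.9, 317.2]))]
-15 [(array([188.6, 341.3]), array([213.4, 310.6])), (array([440.9, 315.9]), array([199.8, 317.2]))]
-12 [(array([189.7, 341.5]), array([212.6, 310.4])), (array([436.4, 316. ]), array([200.1, 317.2]))]
go_tip side [(array([385.5, 408. ]), 0.98), (array([216.6, 311.6]), 0.69), (array([263.4, 399.7]), 0.66), (array([181.6, 339.9]), 0.56)]
go_tip wrist [(array([466.1, 315.1]), 0.61)]
nogo_tip side [(array([255.8, 441.8]), 0.97), (array([344.2, 377. ]), 0.85), (array([215.2, 312.6]), 0.54)]
nogo_tip wrist [(array([197.7, 316.8]), 0.68)]
```

View pics/w24y.png

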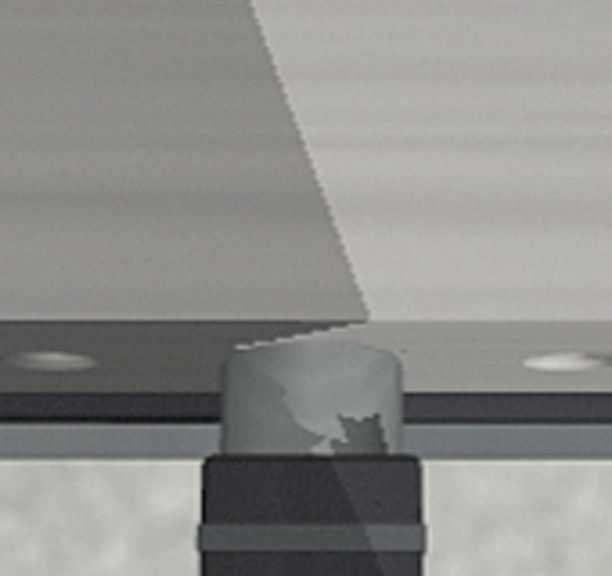

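Emit:
{"method": "carry_out", "body": {
  "deltas": [0,-1.7,-4.1,0,0,-5.4,-8.4,0,0,-15.4,-9.1,0,0,-29.5,-8.1,0,0,-41.9,-2.9,0,0,-46.6,6.7,0,0,-47.6,13.7,0,0,-47.3,16.7,0,0,-41.5,17.1,0,0,-39,17.4,0]
}}

```text
time_s: 40.88
eef_pos: [543.2, 107.0, 120.4]
eef_rot: [0.505, 0.528, -0.495, -0.469]
contact_force: [0.2, 0.3, -1.8]
width: 26.3
```

```bash
python3 - <<'E'
from h import *
o,R=st()
E
```

```text
t 40.88 pos [543.2 107.  120.4] x [-0.049  0.999 -0.005] y [ 0.069 -0.001 -0.998] w 26.3 F [ 0.2  0.3 -1.8] M [0.06 0.01 0.01]
```

Emit:
{"method": "carry_out", "body": {
  "deltas": [0,3,0.2,0,0,6,0.4,0,0,9,0.6,0,0,11,0.8,0,0,12.5,0.9,0,0,12.5,0.9,0]
}}

```text
time_s: 41.62
eef_pos: [546.1, 107.1, 110.9]
eef_rot: [0.507, 0.53, -0.494, -0.468]
contact_force: [1.4, 0.3, 7.5]
width: 26.1
```

```bash
python3 - <<'E'
from h import *
o,R=st()
E
```

```text
t 41.62 pos [546.1 107.1 110.9] x [-0.049  0.999 -0.005] y [ 0.075 -0.001 -0.997] w 26.1 F [1.4 0.3 7.5] M [ 0.1   0.19 -0.03]
```

Emit:
{"method": "carry_out", "body": {
  "deltas": [0,2.5,0.8,0,0,3.5,1.2,0,0,3.5,1.2,0,0,-8,0,0,0,-20,-6,0,0,-22,-18,0,0,-20,-30,0,0,-20,-32,0]
}}

```text
time_s: 42.62
eef_pos: [577.3, 108.6, 132.6]
eef_rot: [0.507, 0.53, -0.494, -0.468]
contact_force: [-0.1, 0.0, -1.5]
width: 26.0
```

```bash
python3 - <<'E'
from h import *
pitch((.999,.045),off=2.5)
W=shot('wrist','w25'); D=shot('side','s25',(130,240,290,410),5.6)
for t in ['go_tip','nogo_tip']:
  for c in ['side','wrist']:
    print(t,c,[(np.round(d['position'],1),round(d['p'],2)) for d in place_of(t,c)])
im=cv2.imread('pics/w25_full.png')
cv2.imwrite('pics/w25c.png',cv2.resize(im[180:480,250:380],None,fx=4,fy=2,interpolation=2))
E
```

```text
t 42.62 pos [577.3 108.6 132.6] x [-0.048  0.999 -0.005] y [ 0.075 -0.001 -0.997] w 26.0 F [-0.1  0.  -1.5] M [0.13 0.03 0.04]
-30 [(array([163.4, 343.3]), array([196.7, 315.6])), (array([459.9, 315.9]), array([202.9, 317.2]))]
-27 [(array([164.3, 343.7]), array([196. , 315.3])), (array([456.6, 315.9]), array([201.7, 317.2]))]
-24 [(array([165.4, 344.1]), array([195.2, 314.9])), (array([452.9, 315.9]), array([200.8, 317.2]))]
-21 [(array([166.4, 344.4]), array([194.5, 314.6])), (array([449., 316.]), array([200.2, 317.2]))]
-18 [(array([167.5, 344.7]), array([193.7, 314.3])), (array([444.9, 316. ]), array([199.9, 317.2]))]
-15 [(array([168.6, 345. ]), array([192.8, 314.1])), (array([440.5, 316. ]), array([199.8, 317.2]))]
-12 [(array([169.8, 345.2]), array([191.9, 313.9])), (array([436., 316.]), array([200.1, 317.2]))]
go_tip side [(array([383.8, 407.9]), 0.98), (array([259.8, 397.9]), 0.58), (array([161.6, 344.1]), 0.55)]
go_tip wrist [(array([212. ,  13.3]), 0.87), (array([457.5, 317.1]), 0.72)]
nogo_tip side [(array([346.7, 378.3]), 0.81), (array([255.5, 441.8]), 0.73), (array([192., 316.]), 0.58)]
nogo_tip wrist [(array([198.1, 316.5]), 0.88)]
```

View pics/s25.png

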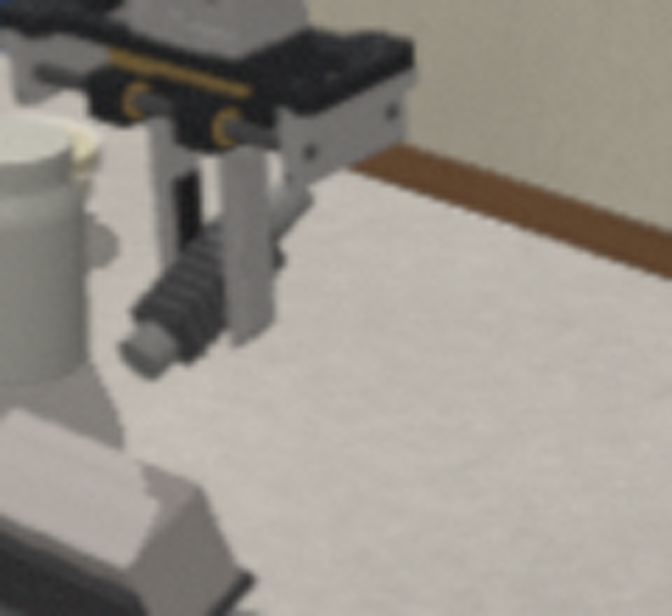

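View pics/w25c.png

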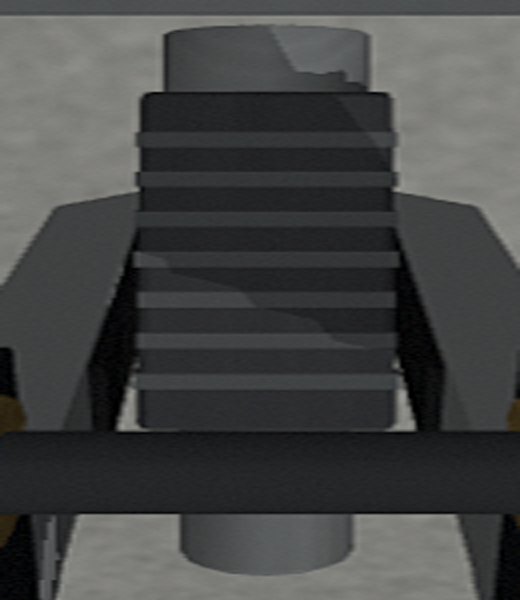

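Emit:
{"method": "carry_out", "body": {
  "deltas": [0,8,0.8,0,0,18,1.9,0,0,29,3,0,0,38,4,0,0,44,4.6,0,0,46.2,4.8,0,0,46.2,4.8,0]
}}

```text
time_s: 43.8
eef_pos: [574.8, 108.4, 86.4]
eef_rot: [0.507, 0.53, -0.494, -0.468]
contact_force: [-0.5, -0.2, -2.9]
width: 25.5
```

```bash
python3 - <<'E'
from h import *
o,R=st()
W=shot('wrist','w26')
im=cv2.imread('pics/w26_full.png')
r0,r1,c0,c1=100,260,230,400
c=cv2.convertScaleAbs(cv2.resize(im[r0:r1,c0:c1],None,fx=3.6,fy=3.6,interpolation=2),alpha=1.4)
cv2.imwrite('pics/w26y.png',c)
d=np.array([565.1,107.9,81.1])-o['eef_pos'];print((R.T@d).round(1))
E
```

```text
t 43.8 pos [574.8 108.4  86.4] x [-0.049  0.999 -0.005] y [ 0.074 -0.001 -0.997] w 25.5 F [-0.5 -0.2 -2.9] M [ 0.05 -0.06  0.02]
[ 0.   4.6 10. ]
```

View pics/w26y.png

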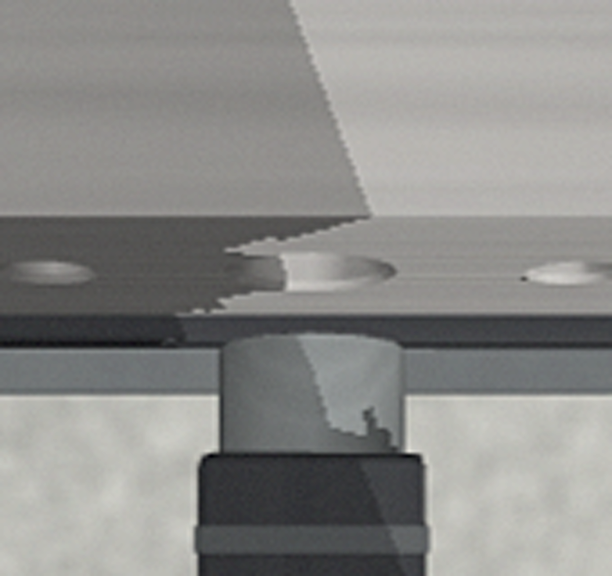

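Emit:
{"method": "carry_out", "body": {
  "deltas": [0,1.3,3,0,0,2.6,5.6,0,0,3.6,7.8,0,0,4.3,9.4,0,0,4.9,11,0,0,5.5,12.4,0,0,5.6,12.8,0,0,5.6,12.8,0,0,5.6,12.8,0,0,5.6,12.8,0]
}}

```text
time_s: 45.1
eef_pos: [565.1, 107.8, 81.6]
eef_rot: [0.508, 0.531, -0.492, -0.467]
contact_force: [3.7, 0.0, 0.3]
width: 25.7
```

```bash
python3 - <<'E'
from h import *
o,R=st()
W=shot('wrist','w27')
im=cv2.imread('pics/w27_full.png')
r0,r1,c0,c1=100,260,230,400
c=cv2.convertScaleAbs(cv2.resize(im[r0:r1,c0:c1],None,fx=3.6,fy=3.6,interpolation=2),alpha=1.4)
cv2.imwrite('pics/w27y.png',c)
E
```

```text
t 45.1 pos [565.1 107.8  81.6] x [-0.048  0.999 -0.005] y [ 0.08  -0.001 -0.997] w 25.7 F [3.7 0.  0.3] M [ 0.22 -0.91 -0.03]
```

View pics/w27y.png

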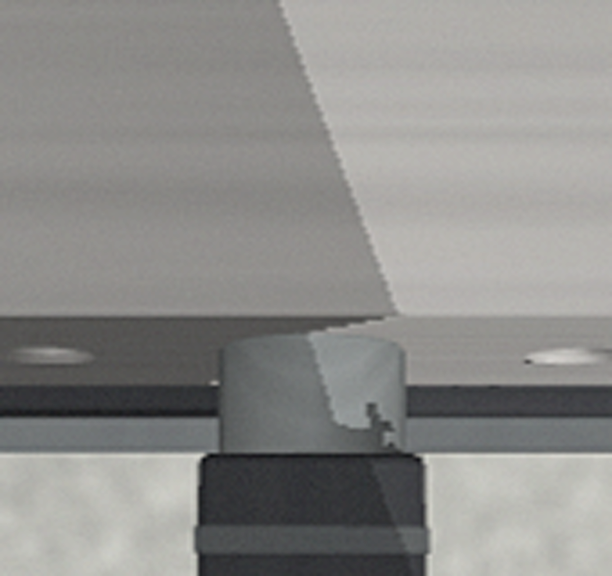

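Emit:
{"method": "carry_out", "body": {
  "deltas": [0,1.5,1,0,0,3,1.4,0,0,3.8,1.7,0,0,3.8,1.8,0,0,3.8,1.8,0,0,3.8,1.8,0,0,3.8,1.8,0,0,3.8,1.8,0,0,3.8,1.8,0,0,3.8,1.8,0]
}}

```text
time_s: 46.4
eef_pos: [566.1, 107.8, 79.6]
eef_rot: [0.509, 0.532, -0.491, -0.465]
contact_force: [5.3, -0.1, 6.6]
width: 25.8
```

```bash
python3 - <<'E'
from h import *
o,R=st()
W=shot('wrist','w28')
im=cv2.imread('pics/w28_full.png')
r0,r1,c0,c1=100,260,230,400
c=cv2.convertScaleAbs(cv2.resize(im[r0:r1,c0:c1],None,fx=3.6,fy=3.6,interpolation=2),alpha=1.4)
cv2.imwrite('pics/w28y.png',c)
E
```

```text
t 46.4 pos [566.1 107.8  79.6] x [-0.048  0.999 -0.005] y [ 0.086 -0.001 -0.996] w 25.8 F [ 5.3 -0.1  6.6] M [ 0.18 -0.64  0.02]
```

View pics/w28y.png

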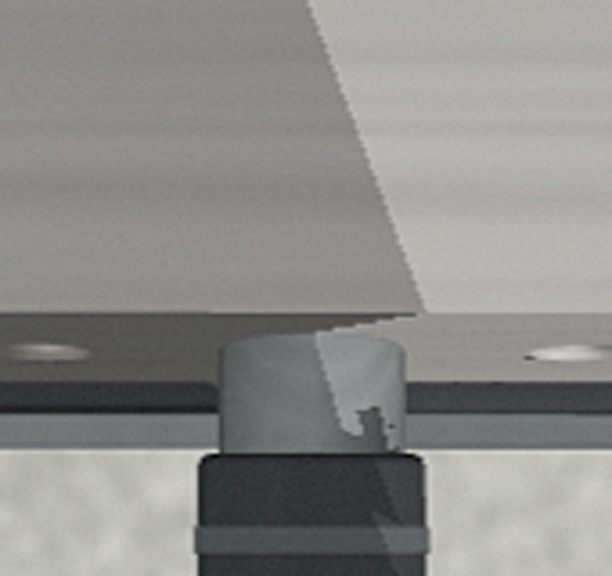

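Emit:
{"method": "carry_out", "body": {
  "deltas": [0,-1.7,-4.2,0,0,-4.1,-10.4,0,0,-18.2,-21.6,0,0,-43,-23.8,5,-15,-58,-25,14,-45,-60,-25,23,-80,-60,-25,32,-120,-60,-25,40,-160,-60,-25,46,-195,-60,-25,49.4]
}}

```text
time_s: 47.7
eef_pos: [595.5, -87.3, 143.0]
eef_rot: [0.668, 0.288, -0.232, -0.645]
contact_force: [0.7, -0.3, -1.0]
width: 25.8
```

```bash
python3 - <<'E'
from h import *
o,R=st()
z0=np.array([-.687,.727,0])
T=np.array([472.55,-190.6,0])-1.5*z0
for z in (110,75): 
    d=T+[0,0,z]-o['eef_pos'];print((R.T@d).round(1))
print(R[:,0], np.degrees(np.arctan2(R[1,0],R[0,0])))
E
```

```text
t 47.7 pos [595.5 -87.3 143. ] x [0.726 0.685 0.062] y [ 0.086 -0.001 -0.996] w 25.8 F [ 0.7 -0.3 -1. ] M [ 0.02  0.03 -0.05]
[-162.1   22.5    9.1]
[-164.3   57.4   11.2]
[0.72587816 0.68502081 0.06202728] 43.34127084268419
```

Emit:
{"method": "carry_out", "body": {
  "deltas": [-20,0,1,0,-55,2,3,0,-95,8,6,0,-130,15,8,0,-152,20,9,0,-161,22.5,9.1,0,-162.1,22.5,9.1,0,-162.1,22.5,9.1,0]
}}

```text
time_s: 48.7
eef_pos: [474.3, -191.3, 110.5]
eef_rot: [0.668, 0.289, -0.232, -0.645]
contact_force: [0.4, 0.6, -2.4]
width: 25.7
```

```bash
python3 - <<'E'
from h import *
o,R=st()
z0=np.array([-.687,.727,0])
T=np.array([472.55,-190.6,0])-1.5*z0
for z in (70,55,34): 
    d=T+[0,0,z]-o['eef_pos'];print((R.T@d).round(1))
W=shot('wrist','w29'); D=shot('side','s29',(180,350,300,480),4)
E
```

```text
t 48.7 pos [ 474.3 -191.3  110.5] x [0.725 0.686 0.063] y [ 0.087 -0.001 -0.996] w 25.7 F [ 0.4  0.6 -2.4] M [ 0.02 -0.03 -0.03]
[-3.3 40.3  2.7]
[-4.2 55.2  3.6]
[-5.5 76.2  4.8]
```

View pics/w29.png

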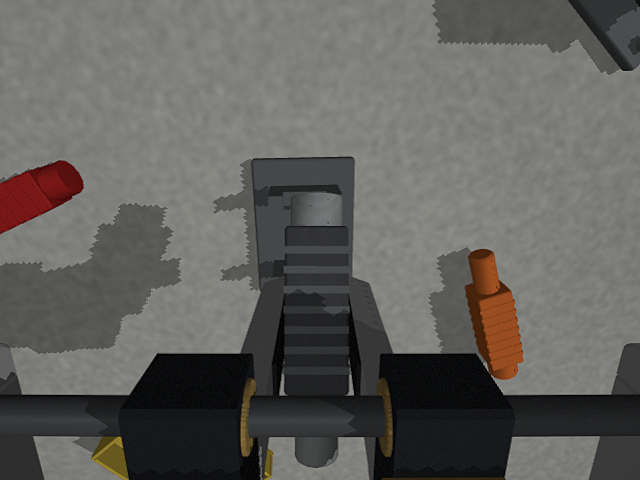

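View pics/s29.png

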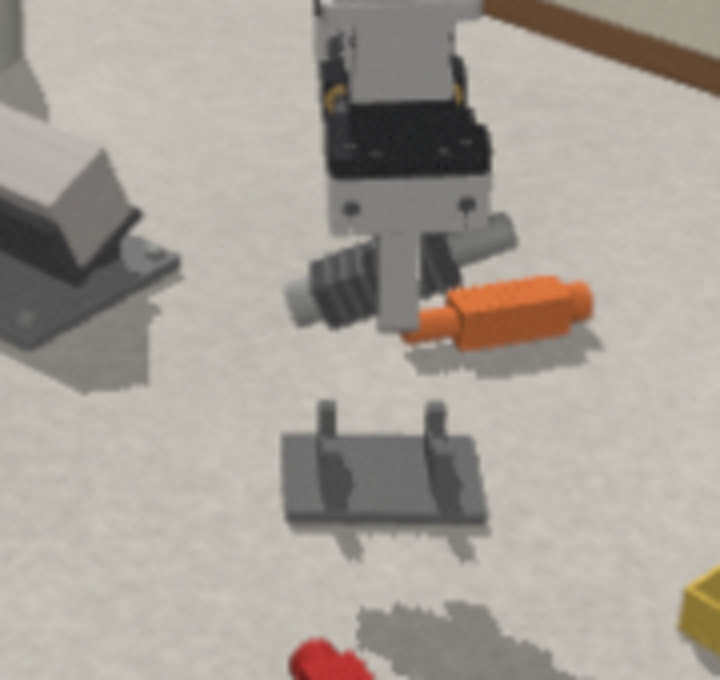

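Emit:
{"method": "carry_out", "body": {
  "deltas": [-0.8,8,0.6,0,-2,20,1.3,0,-3,34,2.3,0,-3.6,44,3,0,-3.9,49,3.3,0,-3.9,50.3,3.3,0,-3.9,50.3,3.3,0]
}}

```text
time_s: 49.68
eef_pos: [473.9, -191.8, 60.1]
eef_rot: [0.668, 0.289, -0.232, -0.645]
contact_force: [-0.3, -0.3, -1.8]
width: 25.8
```

```bash
python3 - <<'E'
from h import *
o,R=st()
z0=np.array([-.687,.727,0])
T=np.array([472.55,-190.6,0])-1.5*z0
for z in (50,40,34,31.5): 
    d=T+[0,0,z]-o['eef_pos'];print((R.T@d).round(1))
W=shot('wrist','w30')
im=cv2.imread('pics/w30_full.png')
r0,r1,c0,c1=140,400,220,400
cv2.imwrite('pics/w30y.png',cv2.convertScaleAbs(cv2.resize(im[r0:r1,c0:c1],None,fx=2.3,fy=2.3,interpolation=2),alpha=1.6))
E
```

```text
t 49.67 pos [ 473.9 -191.8   60.1] x [0.725 0.686 0.063] y [ 0.087 -0.001 -0.996] w 25.8 F [-0.3 -0.3 -1.8] M [ 0.05 -0.01  0.04]
[-0.7 10.   0.9]
[-1.4 20.   1.5]
[-1.8 26.   1.9]
[-1.9 28.5  2. ]
```

View pics/w30y.png

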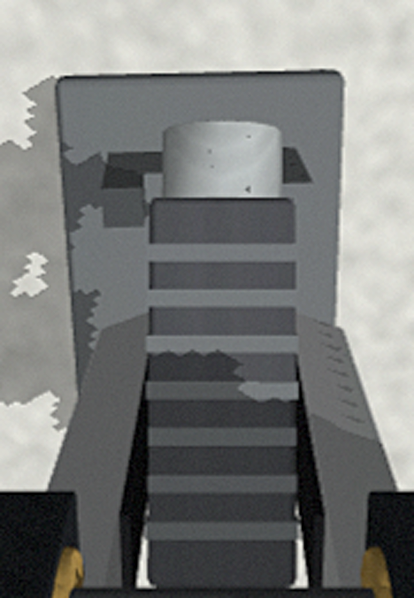

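```bash
python3 - <<'E'
from h import *
o,R=st();W=camera_params('wrist')
z0=np.array([-.687,.727,0]);x0=np.array([.727,.687,0])
s=np.array([472.55,-190.6,0])+.7*z0
for l in (-35,35): print(proj(W,s+50*z0+l*x0+[0,0,8]), proj(W,s+50*z0+(l+1)*x0+[0,0,8]))
m=o['eef_pos']+R@np.array([0,-7.4,2.2])
print('nogo tip tool',(np.array([316,0])), proj(W,m))
# nogo cylinder edges observed: 163..282 -> px
print(220+163/2.3,220+282/2.3,220+149/2.3,220+295/2.3)
E
```

```text
t 49.73 pos [ 474.  -191.9   60.3] x [0.725 0.686 0.063] y [ 0.087 -0.001 -0.996] w 25.7 F [ 0.7  0.2 -1.4] M [0.   0.05 0.05]
[[245.88863611 172.01666544]] [[247.74875193 171.99445448]]
[[373.72569913 170.54972982]] [[375.51599569 170.53004354]]
nogo tip tool [316   0] [[316.7559746  307.54593985]]
290.8695652173913 342.60869565217394 284.7826086956522 348.2608695652174
```

Emit:
{"method": "carry_out", "body": {
  "deltas": [-1,3,0.3,0,-1.4,6,0.6,0,-1.6,10,0.9,0,-1.8,13,1.1,0,-2,16,1.2,0,-2.1,18,1.4,0]
}}

```text
time_s: 50.48
eef_pos: [473.0, -192.5, 41.9]
eef_rot: [0.668, 0.289, -0.232, -0.645]
contact_force: [-1.5, -0.7, -1.4]
width: 25.8
```

```bash
python3 - <<'E'
from h import *
o,R=st()
z0=np.array([-.687,.727,0]);x0=np.array([.727,.687,0])
T=np.array([472.55,-190.6,0])-1.5*z0-.9*x0
for z in (40,34,31.5): 
    d=T+[0,0,z]-o['eef_pos'];print((R.T@d).round(1))
W=shot('wrist','w31')
im=cv2.imread('pics/w31_full.png')
r0,r1,c0,c1=140,400,220,400
cv2.imwrite('pics/w31y.png',cv2.convertScaleAbs(cv2.resize(im[r0:r1,c0:c1],None,fx=2.3,fy=2.3,interpolation=2),alpha=1.6))
D=shot('side','s31',(220,330,340,460),5)
E
```

```text
t 50.48 pos [ 473.  -192.5   41.9] x [0.725 0.686 0.062] y [ 0.087 -0.002 -0.996] w 25.8 F [-1.5 -0.7 -1.4] M [-0.1   0.17  0.01]
[-0.   1.9  0.3]
[-0.4  7.9  0.7]
[-0.6 10.4  0.8]
```

View pics/w31y.png

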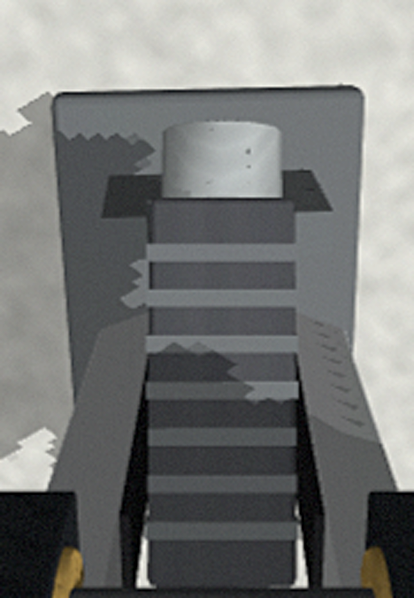

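View pics/s31.png

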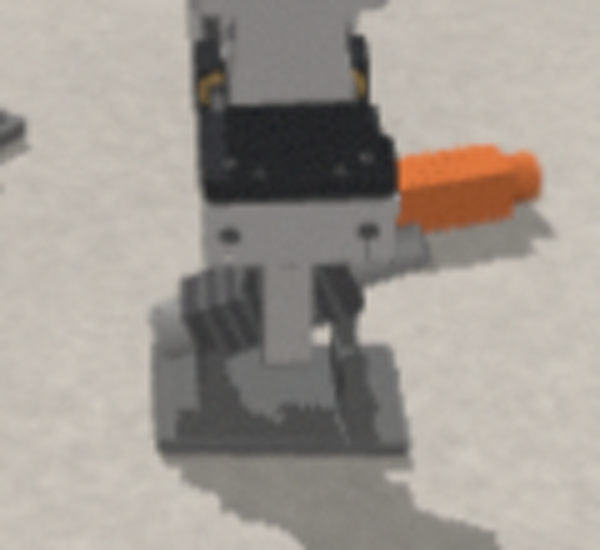

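Emit:
{"method": "carry_out", "body": {
  "deltas": [-0.5,2,0.3,0,-0.7,4,0.4,0,-0.8,6,0.5,0,-0.9,8,0.7,0,-1,10,0.8,0,-1,11.5,0.9,0,-1,12,0.9,0]
}}

```text
time_s: 51.45
eef_pos: [476.5, -195.7, 33.4]
eef_rot: [0.671, 0.291, -0.231, -0.642]
contact_force: [0.1, -2.9, 11.0]
width: 25.7
```

```bash
python3 - <<'E'
from h import *
o,R=st()
W=shot('wrist','w32')
im=cv2.imread('pics/w32_full.png')
r0,r1,c0,c1=140,400,220,400
cv2.imwrite('pics/w32y.png',cv2.convertScaleAbs(cv2.resize(im[r0:r1,c0:c1],None,fx=2.3,fy=2.3,interpolation=2),alpha=1.6))
D=shot('side','s32',(220,330,340,460),5)
E
```

```text
t 51.45 pos [ 476.5 -195.7   33.4] x [0.724 0.686 0.064] y [ 0.095 -0.008 -0.995] w 25.7 F [ 0.1 -2.9 11. ] M [-0.39  0.2   0.1 ]
```

View pics/w32y.png

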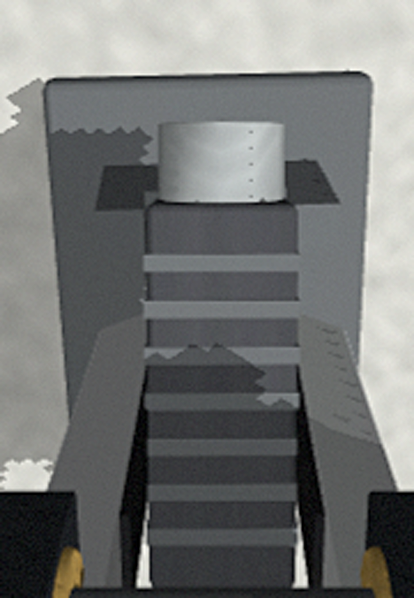

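View pics/s32.png

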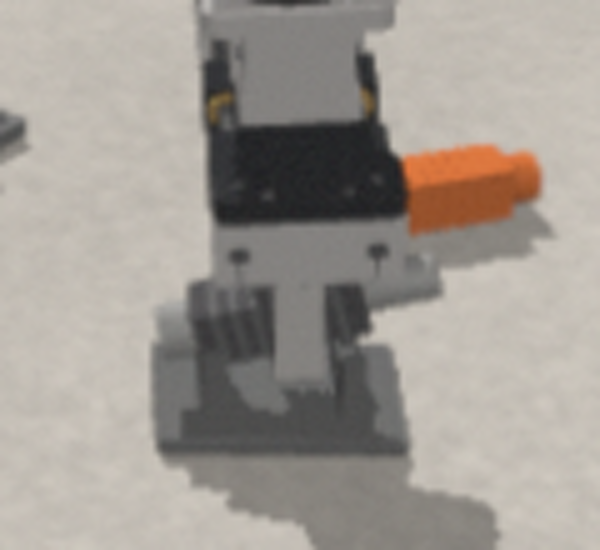

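Emit:
{"method": "carry_out", "body": {
  "deltas": [0,1,2,0,0,2,4,0,0,3,5.5,0,0,3.5,6,0,0,3.5,6,0]
}}

```text
time_s: 52.18
eef_pos: [476.8, -195.6, 33.1]
eef_rot: [0.675, 0.293, -0.229, -0.637]
contact_force: [-1.1, -6.4, 11.3]
width: 25.7
```

```bash
python3 - <<'E'
from h import *
o,R=st()
W=shot('wrist','w33')
im=cv2.imread('pics/w33_full.png')
r0,r1,c0,c1=140,400,220,400
cv2.imwrite('pics/w33y.png',cv2.convertScaleAbs(cv2.resize(im[r0:r1,c0:c1],None,fx=2.3,fy=2.3,interpolation=2),alpha=1.6))
D=shot('side','s33',(220,330,340,460),5)
E
```

```text
t 52.17 pos [ 476.8 -195.6   33.1] x [0.724 0.687 0.064] y [ 0.103 -0.016 -0.995] w 25.7 F [-1.1 -6.4 11.3] M [-0.98  0.29  0.06]
```

View pics/s33.png

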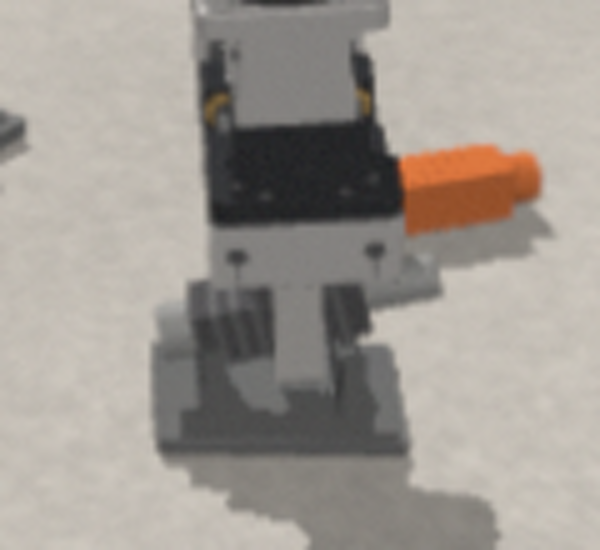

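Emit:
{"method": "carry_out", "body": {
  "deltas": [0.5,-8,-0.6,0,1.2,-18,-1.4,0,1.4,-22,0,0,1.1,-22.5,4,0,0.9,-22.5,6.2,0,0.9,-22.5,6.2,0,0.6,-18,6.7,0,0.3,-13,7,0,0.1,-10,7.3,0,0,-8.7,7.4,0]
}}

```text
time_s: 53.52
eef_pos: [470.7, -190.0, 40.7]
eef_rot: [0.675, 0.293, -0.229, -0.638]
contact_force: [-0.2, -0.4, -2.8]
width: 25.7
```

```bash
python3 - <<'E'
from h import *
o,R=st()
d=np.array([470.9,-190.1,32])-o['eef_pos'];print((R.T@d).round(1))
W=shot('wrist','w34')
im=cv2.imread('pics/w34_full.png')
r0,r1,c0,c1=140,400,220,400
cv2.imwrite('pics/w34y.png',cv2.convertScaleAbs(cv2.resize(im[r0:r1,c0:c1],None,fx=2.3,fy=2.3,interpolation=2),alpha=1.6))
D=shot('side','s34',(220,330,340,460),5)
E
```

```text
t 53.52 pos [ 470.7 -190.    40.7] x [0.724 0.687 0.064] y [ 0.102 -0.015 -0.995] w 25.7 F [-0.2 -0.4 -2.8] M [ 0.09 -0.   -0.02]
[-0.5  8.7  0.5]
```

View pics/w34y.png

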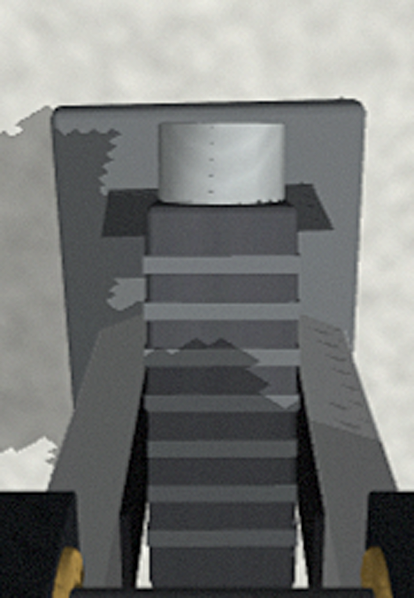

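View pics/s34.png

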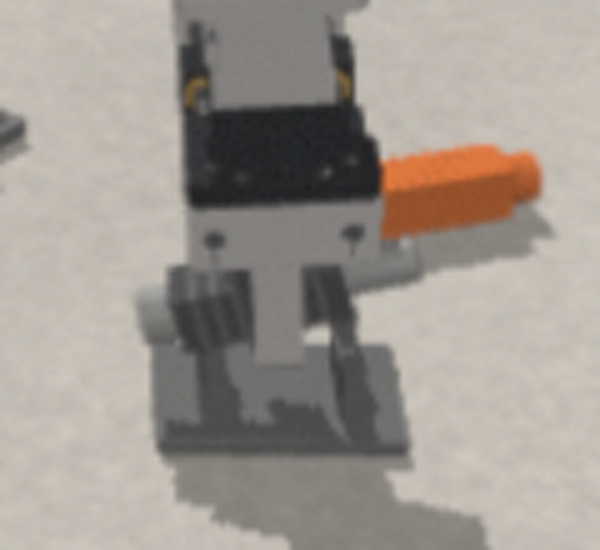

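Emit:
{"method": "carry_out", "body": {
  "deltas": [-0.2,2,0.2,0,-0.3,4,0.4,0,-0.4,6,0.6,0,-0.5,8,0.8,0,-0.5,10,1,0,-0.5,11,1,0,-0.5,11,1,0]
}}

```text
time_s: 54.5
eef_pos: [471.1, -190.3, 31.1]
eef_rot: [0.675, 0.293, -0.229, -0.637]
contact_force: [-3.3, 1.2, 8.3]
width: 25.7
```

```bash
python3 - <<'E'
from h import *
o,R=st()
W=shot('wrist','w35')
im=cv2.imread('pics/w35_full.png')
r0,r1,c0,c1=140,400,220,400
cv2.imwrite('pics/w35y.png',cv2.convertScaleAbs(cv2.resize(im[r0:r1,c0:c1],None,fx=2.3,fy=2.3,interpolation=2),alpha=1.6))
D=shot('side','s35',(220,330,340,460),5)
E
```

```text
t 54.5 pos [ 471.1 -190.3   31.1] x [0.723 0.688 0.063] y [ 0.103 -0.016 -0.995] w 25.7 F [-3.3  1.2  8.3] M [0.24 0.67 0.01]
```

View pics/w35y.png

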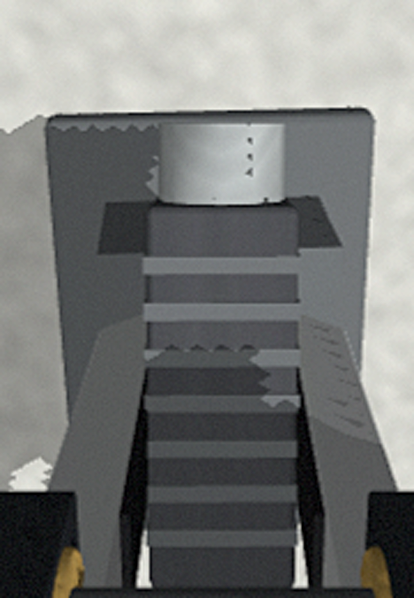

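View pics/s35.png

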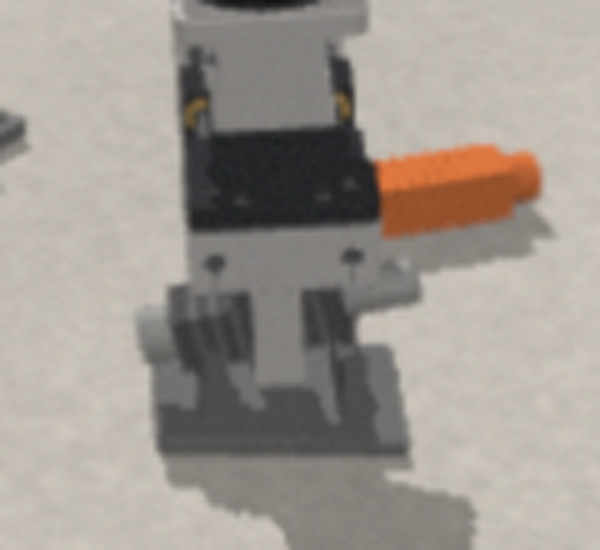

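Emit:
{"method": "carry_out", "body": {
  "deltas": [0,2,-0.5,0,0,4,-1,0,0,6,-1.5,0,0,7.5,-2,0,0,8,-2,0]
}}

```text
time_s: 55.22
eef_pos: [474.7, -193.4, 25.3]
eef_rot: [0.676, 0.293, -0.229, -0.636]
contact_force: [-3.1, -0.6, 10.1]
width: 26.0
```

```bash
python3 - <<'E'
from h import *
o,R=st()
D=shot('side','s36',(220,330,340,460),5)
E
```

```text
t 55.23 pos [ 474.7 -193.4   25.3] x [0.723 0.688 0.063] y [ 0.105 -0.019 -0.994] w 26.0 F [-3.1 -0.6 10.1] M [-0.01  0.62  0.06]
```

View pics/s36.png

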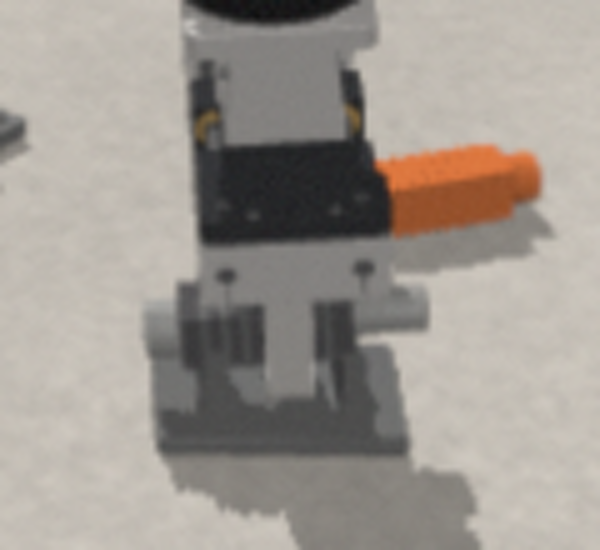

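Emit:
{"method": "carry_out", "body": {
  "deltas": [0,1.5,-1,0,0,2.5,-3,0,0,3,-5,0,0,3,-5.5,0]
}}

```text
time_s: 55.78
eef_pos: [477.1, -195.9, 22.7]
eef_rot: [0.674, 0.293, -0.23, -0.638]
contact_force: [-4.0, 3.8, 6.0]
width: 26.0
```

```bash
python3 - <<'E'
from h import *
o,R=st()
D=shot('side','s37',(220,330,340,460),5)
W=shot('wrist','w37')
E
```

```text
t 55.77 pos [ 477.1 -195.9   22.7] x [0.723 0.688 0.063] y [ 0.101 -0.015 -0.995] w 26.0 F [-4.   3.8  6. ] M [0.86 1.   0.01]
```

View pics/s37.png

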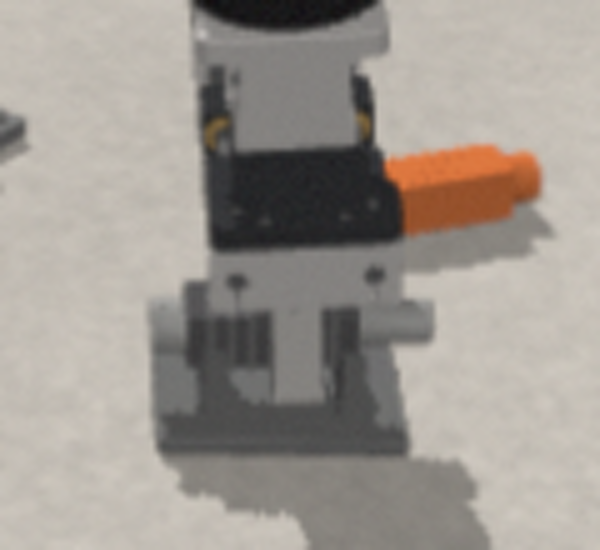

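View pics/w37.png

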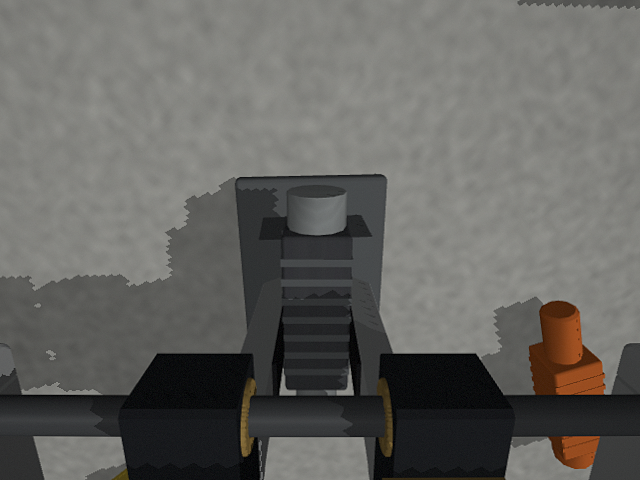

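Emit:
{"method": "carry_out", "body": {
  "deltas": [0,0,0,0,0,0,0,0,0,0,0,0,0,0,0,0],
  "fingers": 0.4
}}

```text
time_s: 56.38
eef_pos: [477.4, -196.1, 22.8]
eef_rot: [0.675, 0.293, -0.23, -0.638]
contact_force: [-0.3, 0.4, -1.1]
width: 56.4
```

```bash
python3 - <<'E'
from h import *
o,R=st()
D=shot('side','s38',(220,330,340,460),5)
W=shot('wrist','w38',(140,400,220,400),2.3)
E
```

```text
t 56.38 pos [ 477.4 -196.1   22.8] x [0.723 0.688 0.063] y [ 0.101 -0.016 -0.995] w 56.4 F [-0.3  0.4 -1.1] M [ 0.   -0.   -0.05]
```

View pics/s38.png

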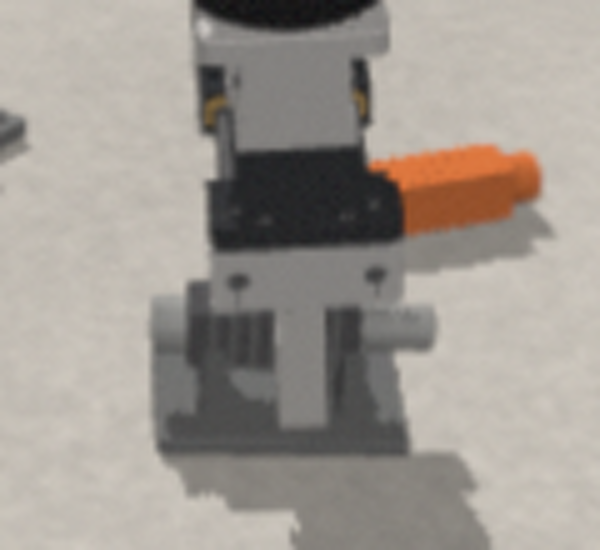

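View pics/w38.png

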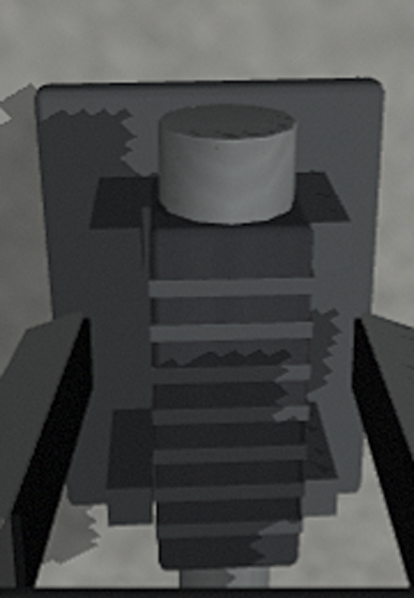

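Emit:
{"method": "carry_out", "body": {
  "deltas": [0,-10,0,0,0,-25,0,0,0,-50,0,0,0,-90,0,0,0,-130,0,0,0,-160,-20,0,0,-170,-45,0,0,-170,-50,0]
}}

```text
time_s: 57.48
eef_pos: [495.7, -231.1, 198.7]
eef_rot: [0.676, 0.293, -0.229, -0.636]
contact_force: [-0.2, 0.4, -0.9]
width: 56.5
```

```bash
python3 - <<'E'
from h import *
o,R=st()
D=shot('side','s39',(220,330,340,460),5)
W=shot('wrist','w39')
P=camera_params('wrist')
for t in ['gauge_mid','go_tip','nogo_tip']:
  for c in ['wrist','side']:
    for d in place_of(t,c):
      X=onz(P if c=='wrist' else D,d['position'],39)
      if abs(X[0]-473)<60 and abs(X[1]+190)<60: print(t,c,X.round(1),round(d['p'],2))
E
```

```text
t 57.48 pos [ 495.7 -231.1  198.7] x [0.723 0.688 0.064] y [ 0.105 -0.019 -0.994] w 56.5 F [-0.2  0.4 -0.9] M [ 0.04  0.05 -0.02]
gauge_mid wrist [ 468.8 -187.2   39. ] 0.6
gauge_mid side [ 480.4 -185.3   39. ] 0.82
gauge_mid side [ 439.1 -153.4   39. ] 0.58
go_tip wrist [ 511.5 -232.1   39. ] 0.56
go_tip side [ 511.6 -232.9   39. ] 0.95
nogo_tip wrist [ 435.9 -153.5   39. ] 0.57
nogo_tip side [ 437.2 -154.    39. ] 0.92
```

View pics/s39.png

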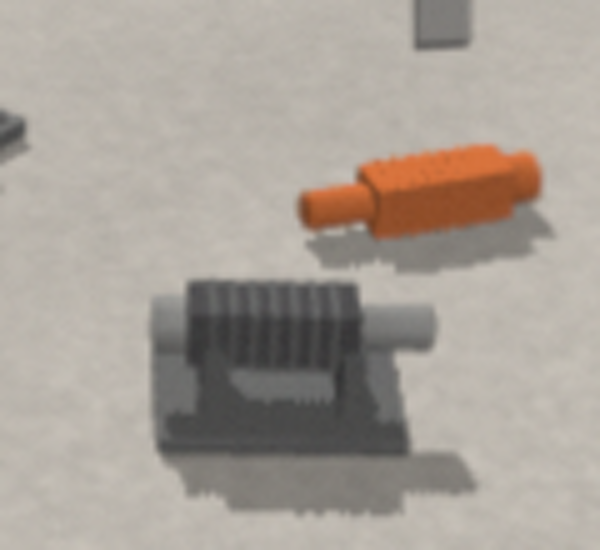

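View pics/w39.png

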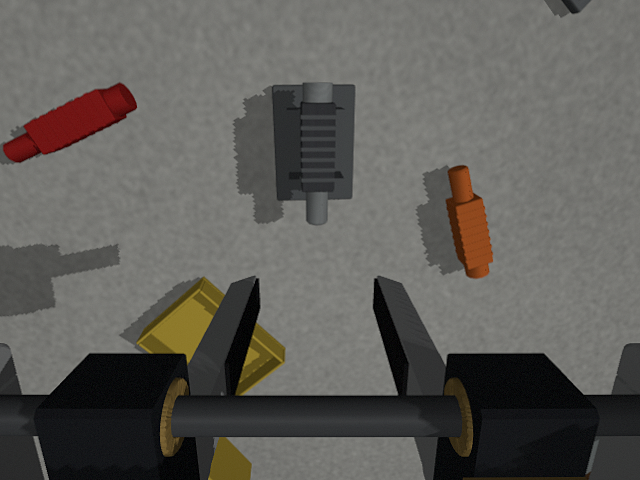

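```bash
python3 - <<'E'
from h import *
im=cv2.imread('pics/w39_full.png')
cv2.imwrite('pics/w39c.png',cv2.resize(im[75:235,255:375],None,fx=3.7,fy=3.7,interpolation=2))
E
```

View pics/w39c.png

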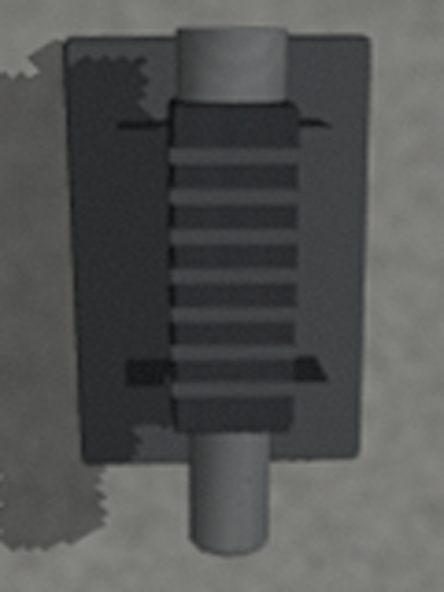

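```bash
python3 - <<'E'
from h import *
o,R=st()
print(job_done())
E
```

```text
t 57.88 pos [ 493.5 -228.9  195.1] x [0.723 0.688 0.062] y [ 0.1   -0.015 -0.995] w 56.6 F [-0.2  0.5 -1.1] M [ 0.07 -0.03 -0.02]
the job is handed in; nothing more can be done
None
```

I checked the middle well of the farthest block with both ends of the gauge, laid the gauge back in the cradle and let go. I handed in at 57.9 s of the 67 s allowed; no verdict was reported.

- **Go end:** it went fully home. It came to a hard stop with the handle on the block at about 9 N, and pushing further moved it no more. I then drew it out and turned the gauge round.
- **No-go end:** I pressed it at about 5–9 N and it did not enter.
    - The first press was roughly 3–5° off square and about 2 mm high on the mouth.
    - I corrected the angle to about 25° by the side camera and pressed again for over a second. For that second press it was centred to within about 1 mm.
- **Setting the angle:** the tool could only point straight down, so I tilted the gauge by resting its ends on the block's top edge and lowering it gently. Contact stayed at about 9 N and slowly tilted the tool, by about 6° at the end.
- **Laying back:** on the first try the handle caught on the inside of one saddle, and the gauge slid up a little in the grip. I lifted it, shifted it and seated it again.
- **Last checks:** the gauge lies level on both saddles, between the cheeks, the same way round as before, and the gripper is clear. It sits about 3–4 mm towards the no-go end of its starting place. Estimates ranged from 2 to 7 mm, and I left it there rather than risk nudging it.

Nothing in my moves brought the arm near the jar, the bottle or the tray. I did not measure their positions again at the end.

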